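Hang the copper coupons and lower them into the tank

TASK

Set up the dip test: find the case that holds the copper coupons (both are shut), hang each of them on the raised hanger, one to a peg, and pull the grey tank in under them by its lug. Then flick the winch pawl off the ratchet, ease the crank back slowly until the hanger is fully down with the coupons in the tank, and flick the pawl back on. Leave the steel coupons in their case and both cases shut, and do not disturb the bottles and the flask.

Things in the scene. Friction and masses are not known exactly. Their poses are not given: they have to be found in the camera images.
- lift: Fixed dip lift. Origin on the bench under its square mast (36 mm, 310 mm high); at yaw 0 its +x points away from the robot. Base plate x -100..100, y -30..100, 12 mm thick. Hanger arm to -y, winch on the +y side. Winch shaft axis: along y through x 0, z 135 mm. Hanger bar (green, 12 mm square, along y, at x +30) reaches from y -252 to the mast; a black sleeve carries it.
- hanger (a joint): Height of the hanger: 0 = fully raised as at the start, grows as it goes down, 0.095 m = fully down at its stop. Geared to the drum, 30 mm of descent per rad. Bar axis 203 mm above the bench when raised, 108 mm when down.
- peg1 (a point): Point on the axis of the hanger peg farthest from the mast (y -224 mm in the lift's frame), 30 mm out from the bar's axis. Each peg is a green round pin 10 mm thick, sticking out of the bar to the lift's -x (towards the robot), rising 8 degrees to its tip; the tip is 25 mm to -x of this point, the bar's face 24 mm to +x. Site axes = lift axes.
- peg2 (a point): The same point of the middle peg (y -172 mm). The pegs are 52 mm apart; this point is also above where the tank's centre belongs.
- peg3 (a point): The same point of the peg nearest the mast (y -120 mm).
- drum (a joint): Angle of the winch shaft (drum, ratchet wheel, crank): 0 at the start, crank pointing to the lift's -x; grows as the hanger goes down, over the top, to 3.17 rad (crank to +x) at the bottom stop. A brake washer holds it where it is left, even loaded and with the pawl off; turning it down takes 1 to 6 N at the grip. With the pawl on it can only wind up (5 degrees of play).
- crank_grip (a point): Middle of the black crank grip, a round bar 18 mm thick, 76 mm long, parallel to the lift's y, 60 mm from the shaft axis, at y +132 mm in the lift's frame. It moves in a circle in the lift's x-z plane. The crank arm's plane is 45 mm to -y of this point.
- pawl (a joint): Pawl angle: -0.06 to 0.25 (by tooth) = on, its nose on the ratchet wheel; 0.95 = thrown off. An over-centre spring snaps it to either side of 0.46 rad and keeps it there. About 3 N at the red knob moves it (6 N if the wheel presses on it). Its pivot is at x +45, y +70, z +187 mm in the lift's frame, axis along y.
- pawl_tip (a point): Centre of the red ball knob (20 mm across) on the pawl's 60 mm thumb lever, about 240 mm above the bench; the lever stands 27 degrees to either side of upright. On: it leans to the lift's -x; pushing the knob to +x past upright throws the pawl off, pushing it back to -x puts it on.
- tank: Loose open grey plastic tank, 0.85 kg, outside 136 (x) x 252 (y) x 92 mm high, walls and floor 8 mm. Origin at the centre of its underside. A black grip lug sticks out of its +x wall: 50 mm long (x 68 to 118 mm), 14 mm thick in y, from 56 to 90 mm above the bench. It slides on the bench and must stand centred under the pegs.
- case_a: One of two identical fixed grey specimen cases with blue hinged lids, outside 76 (x) x 158 (y) x 112 mm high without lid, walls 6 mm. Origin at the centre of its underside; front faces -x at yaw 0. Three slots in black rubber at y -38, 0, +38 mm (46 mm deep, 11 mm wide) hold coupons on end, broad sides to +y and -y, tops 6 mm below the rim.
- case_a_lid (a joint): Its lid: 0 = shut, grows as the front edge swings up and over, 1.95 = stop, fully open; it stays open beyond about 1.6 and falls shut below.
- case_a_bar (a point): Middle of the lid's handle bar: round steel, 12 mm thick, 64 mm free length along the case's y, 40 mm in front of the lid's front edge, turning with the lid 118 mm from its hinge. Hinge axis: along the case's y at x +38, z +116 mm in the case's frame. 36 mm of free space between bar and case front.
- case_b: One of two identical fixed grey specimen cases with blue hinged lids, outside 76 (x) x 158 (y) x 112 mm high without lid, walls 6 mm. Origin at the centre of its underside; front faces -x at yaw 0. Three slots in black rubber at y -38, 0, +38 mm (46 mm deep, 11 mm wide) hold coupons on end, broad sides to +y and -y, tops 6 mm below the rim.
- case_b_lid (a joint): Its lid: 0 = shut, grows as the front edge swings up and over, 1.95 = stop, fully open; it stays open beyond about 1.6 and falls shut below.
- case_b_bar (a point): Middle of the lid's handle bar: round steel, 12 mm thick, 64 mm free length along the case's y, 40 mm in front of the lid's front edge, turning with the lid 118 mm from its hinge. Hinge axis: along the case's y at x +38, z +116 mm in the case's frame. 36 mm of free space between bar and case front.
- copper1: Copper coupon (reddish), 0.25 kg: a plate 40 mm wide (own x), 8 mm thick (own y), 100 mm high (own z) when standing on end as in its slot. Origin at the centre of its lower end. Its hanging hole (22 x 22 mm, through the thickness) is centred 63 mm above that, 37 mm below the top edge, with 26 mm of solid plate above it. May be absent.
- copper2: Another copper coupon, the same. May be absent.
- copper3: Another copper coupon, the same. May be absent.
- steel1: Steel coupon (grey), the same shape as the copper ones, origin at the centre of its lower end, in the other case. Not part of this test.
- steel2: Steel coupon (grey), the same shape as the copper ones, origin at the centre of its lower end, in the other case. Not part of this test.
- amber_bottle: Bystander: amber glass bottle, 84 mm across, 165 mm high, origin under its centre.
- flask: Bystander: conical flask, 84 mm across, 128 mm high, origin under its centre.
- wash_bottle: Bystander: yellow wash bottle with red spout, 66 mm across, 165 mm high, origin under its centre.

How it is judged:
By the outcome, as a careful person would: the job done as asked, in the order asked, and still so for the second after the job is handed in, with the robot touching nothing.
Of copper1, copper2, copper3 only 2 to 3 are there at a start; the rules pass over those that are not, and their reading is None.
At some moment in a run one of tank may be knocked a few centimetres aside while the robot is not near it.
It also fails if it takes over 210 s, if anything falls off the work surface, if the arm or the gripper's body presses on something with over 40 N, if the wrist force passes 120 N, or if a joint passes its speed limit or range.

ROBOT

A 7-joint arm with a two-finger parallel gripper is mounted at the origin on the work surface. World frame = base frame: x ahead of the robot, y to its left, z up, the work surface at z = 0. Lengths are in m, angles in rad, forces in N, time in s.
With the tool pointing down it reaches from about 0.425 to 0.875 m from the base axis. Payload 4.7 kg.
Tool frame: the origin (TCP) lies at the very end of the fingers, on their centre line; the grasp point (between the pads) lies 19 mm behind it; z points along the fingers, y is the line along which they close (so a half turn about z gives the same grasp; the last joint's range is limited). The gripper opens to 87 mm and grips with 3 to 60 N. Pads are 19 mm wide; open, the fingers measure 117 mm over their backs; the gripper's body (75 mm by 190 mm) begins 51 mm behind the grasp point.
Start: joints at [-1.149, 0.321, -0.07, 1.45, 0.023, 1.371, -0.057], TCP at [0.258, 0.597, 0.184] pointing down, gripper open.
Joint ranges: [-2.86, 2.86], [-0.3, 2.09], [-1.38, 1.24], [0.06, 2.45], [-1.56, 4.7], [0.09, 2.05], [-2.69, 2.69]. Speed limits (rad/s): [2.57, 2.57, 3.14, 3.14, 3.14, 3.14, 3.14].

INTERFACE

Orientations are given as a unit quaternion [w, x, y, z].
In Python, from workcell import robot gives the robot as it stands.
- The arm moves only by the tool step_arm, never from a script. Its argument "rows" is a list of rows, each an object of numbers: "wx", "wy", "wz": the turn, a rotation vector about the tool's x, y, z in degrees; "dx", "dy", "dz": the shift along the tool's x, y, z in m; "claw": the finger opening in m, from 0 to 0.087. A call has 1 to 20 rows; each row is the pose to reach, as a shift and turn from the pose commanded when the call began, along the tool's axes at that moment; what a row does not reach only later rows make up. A row lasts 1/8 s, in which the tool goes at most 62.5 mm and 10.7 degrees, less where a joint would pass 70% of its speed; a pose out of reach is approached as far as the arm can. A call with a gripper value outside its range is refused whole. The fingers move at their own pace and stop on an object; "force" is the grip in N (left out, the last holds). Time passes only in rows, so rows that repeat a pose let the fingers close. It gives the time, the measured TCP pose, the force, the opening and the grip force at its end, in the units of the state.
- robot.read_state(): the state, without advancing time (a new reading comes with each control period).
- robot.get_image(name): name is "scene" or "side" or "wrist"; returns a dict with "img" (480x640x3 uint8, red, green, blue), "depth" (480x640 float32, m along the optical axis (not along the pixel's ray), 0 where there is no reading), "mtx" (3x3 intrinsics, pixels), "T" (4x4, takes a point from camera to world coordinates). Camera axes: x right, y up, looking along -z (the intrinsics and any distortion apply to the point x, -y, -z); pixel columns grow to the right and rows downward; lengths in m; the calibration is good to about 2 mm. The wrist camera is an equidistant fisheye: a pixel r from the principal point sees the ray r / f radians off the axis. A picture is of the moment at which its call begins.
- robot.close_job(): hands the job in; it is judged then, once.
The state is a dict: "clock": time; "joint_pos": joint angles; "qvel": joint speeds; "effort": joint torques, N m; "eef_pos": TCP position; "tool_rot": TCP orientation; "force": force on the tool from outside, world axes, zero at the start; "ft_torque": the same for the moment, N m; "gripper_width": finger opening in m; "finger_force": force on a finger pad.
Only numpy, scipy, OpenCV 4.12 (cv2) and the standard library are available. Lean on these libraries where they do the work, as an engineer would, in place of code of your own. Each camera call takes 0.05 s, during which the arm holds its last target. There are 200 camera calls.

## Working session

There is one attempt and no reset: what is moved stays moved. The work goes in short steps, Python scripts to look and compute and a tool call to move; the robot and the scene stay as the last step left them, time stands still between calls to the robot, and variables do not carry over. Pictures are saved under pics/ and viewed, at most 14 in all, crops included, and the job is handed in when it is done.

Besides the shell and the picture viewer there is one more tool, called after "Call:" as name(argument=value, ...) on one line, values as JSON. step_arm: Moves the arm, as the interface text tells. Its arguments: {"type":"object","properties":{"rows":{"type":"array"},"force":{"type":"number"}},"required":["rows"]}

```bash
ls; mkdir -p pics; cat > h.py <<'E'
import numpy as np, cv2
from workcell import robot
from scipy.spatial.transform import Rotation as R
def grab(n):
    d=robot.get_image(n); np.savez('/tmp/%s.npz'%n,**d); return d
def load(n): return dict(np.load('/tmp/%s.npz'%n))
def cloud(d):
    h,w=d['depth'].shape; v,u=np.mgrid[:h,:w]; K=d['mtx']; z=d['depth']
    p=np.stack([(u-K[0,2])/K[0,0]*z,-(v-K[1,2])/K[1,1]*z,-z],-1)
    return p@d['T'][:3,:3].T+d['T'][:3,3]
def save(n,img,s=1):
    cv2.imwrite('pics/'+n+'.png',cv2.resize(img,None,fx=s,fy=s,interpolation=cv2.INTER_CUBIC)[:,:,::-1])
E
python3 - <<'E'
from h import *
ims=[]
for n in('scene','side'):
    d=grab(n); print(n,d['mtx'].tolist(),d['T'].round(3).tolist(),(d['depth']>0).mean(), [k for k in d]); save(n+'0',d['img'],1.25)
s=robot.read_state(); print(s)
E
```

```text
pics
scene [[470.5597305119201, 0.0, 317.9094094998271], [0.0, 470.5597305119201, 241.62504288805198], [0.0, 0.0, 1.0]] [[-0.22, -0.835, 0.504, 1.16], [0.975, -0.194, 0.105, 0.078], [0.011, 0.515, 0.857, 1.137], [0.0, 0.0, 0.0, 1.0]] 0.995966796875 ['img', 'depth', 'mtx', 'T']
side [[589.011807811009, 0.0, 323.0428929390734], [0.0, 589.011807811009, 251.82799897433748], [0.0, 0.0, 1.0]] [[0.999, 0.033, -0.022, 0.554], [-0.037, 0.583, -0.811, -1.038], [-0.014, 0.811, 0.584, 0.888], [0.0, 0.0, 0.0, 1.0]] 0.9959049479166666 ['img', 'depth', 'mtx', 'T']
{'clock': 0.1, 'joint_pos': array([-1.14888957,  0.32173938, -0.0701367 ,  1.45156094,  0.02257192,
        1.37078261, -0.05689236]), 'qvel': array([-0.00053979, -0.00318827,  0.00088049, -0.00284275,  0.00076522,
        0.00027221,  0.00102487]), 'effort': array([ 3.52468838e-06, -4.92570913e+01, -4.05474566e-01, -3.13396311e+01,
       -6.40013698e-02,  3.94927897e-02,  8.78984906e-05]), 'eef_pos': array([0.25757274, 0.59617796, 0.18307351]), 'tool_rot': array([-1.48330803e-04,  2.02454434e-01,  9.79291314e-01, -8.38476440e-04]), 'force': array([ 0.89271774,  0.26403261, -0.19560906]), 'ft_torque': array([-0.00656984,  0.04183463, -0.02097097]), 'finger_force': 0.0, 'gripper_width': 0.08684090429746237}
```

View pics/scene0.png

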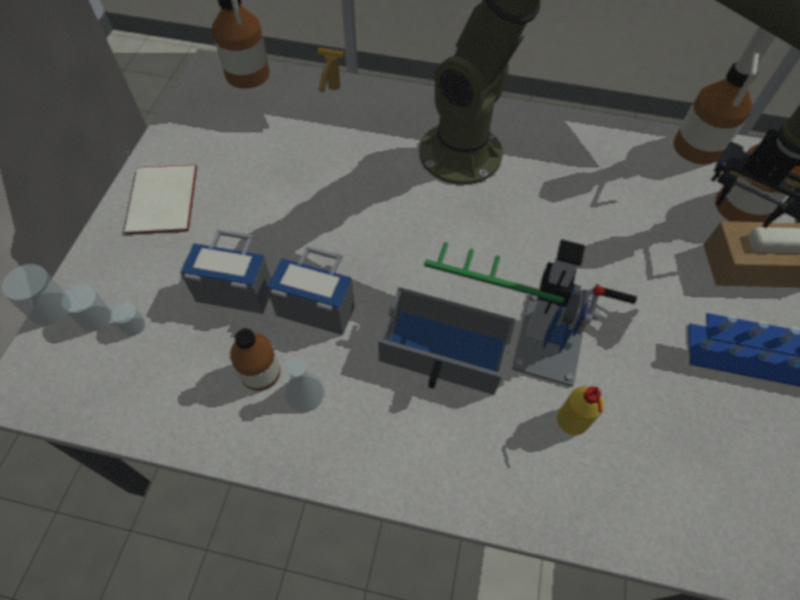

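View pics/side0.png

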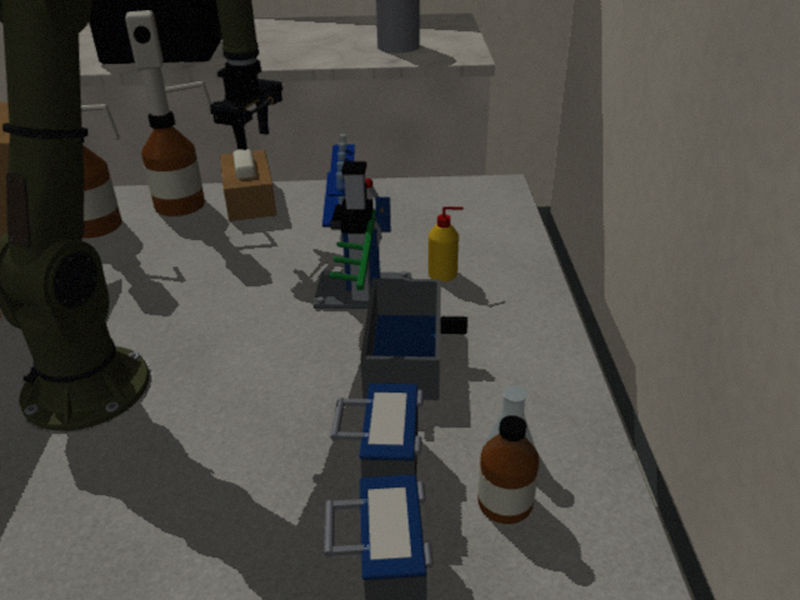

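The scene picture shows two shut cases at about (222,275) and (312,293), the tank at (447,340), the green hanger with 3 pegs at (440–560,265–300), the winch with its crank grip at (615,295), the pawl knob at (600,290), the amber bottle at (255,360), the flask at (303,388) and the wash bottle at (580,410).

```bash
python3 - <<'E'
from h import *
for n in('scene','side'):
    d=load(n); P=cloud(d); I=cv2.cvtColor(d['img'],cv2.COLOR_RGB2HSV).astype(int); H,S,V=I[...,0],I[...,1],I[...,2]
    X,Y,Z=P[...,0],P[...,1],P[...,2]
    print(n,'bench z',np.median(Z[(abs(X-.5)<.3)&(abs(Y)<.5)&(abs(Z)<.02)]))
    def rep(name,m):
        p=P[m]; 
        if len(p)<8: print(name,len(p)); return
        q=p[:,:2].astype(np.float32); r=cv2.minAreaRect(q*1000)
        print(name,len(p),'rect',np.round(r[0],1),np.round(r[1],1),round(r[2],1),'med',np.median(p,0).round(4),'z5/95',np.percentile(p[:,2],[5,95]).round(4))
    ws=(X>.2)&(X<1)&(abs(Y)<.8)
    blue=(H>100)&(H<125)&(S>120)
    top=ws&(Z>.105)&(Z<.14)
    # lids: connected components of top-height pts, y<-0.1
    m=(top&(Y<-.12)).astype(np.uint8)
    k,l,st,c=cv2.connectedComponentsWithStats(m)
    for i in range(1,k):
        if st[i,4]>150: rep('top%d'%i+str(st[i]),l==i)
    wl=ws&(Z>.11)&(Z<.14)&(S<60)&(V>110)
    k,l,st,c=cv2.connectedComponentsWithStats(wl.astype(np.uint8))
    for i in range(1,k):
        if st[i,4]>150: rep('label%d'%i,l==i)
    g=ws&(H>50)&(H<80)&(S>120)&(Z>.1); rep('green',g)
    p=P[g]; 
    rim=ws&(Z>.085)&(Z<.098)&(Y>-.17)&(Y<.22)&(S<80)
    rep('rim',rim)
    rep('mast',ws&(Z>.295)&(Z<.32)&(Y>-.1)&(Y<.35))
    red=ws&((H<6)|(H>174))&(S>150)&(Z>.2)&(Y<.3); rep('red',red)
    dark=ws&(V<40)&(Z>.12)&(Z<.16)&(Y>.1)&(Y<.35); rep('grip',dark)
    lug=ws&(V<45)&(Z>.075)&(Z<.1)&(Y>-.2)&(Y<.2); rep('lug',lug)
    yel=ws&(H>18)&(H<35)&(S>150)&(Y>0)&(Y<.4); rep('wash',yel)
    amb=ws&(H>5)&(H<17)&(S>150)&(Y<0)&(X>.4); rep('amber',amb)
E
```

```text
scene bench z 0.00042741678147262263
top1[ 144  183   68   49 1925] 1925 rect [ 533.4 -427.6] [135.6 160.9] 1.7 med [ 0.5526 -0.4233  0.1207] z5/95 [0.113  0.1247]
top2[ 213  197   68   53 1992] 1992 rect [ 536.6 -233.6] [160.  133.4] 85.1 med [ 0.5562 -0.2316  0.1207] z5/95 [0.1134 0.1242]
top3[ 14 213  24  29 313] 313 rect [ 682.3 -781.8] [87.7 36.1] 0.2 med [ 0.6847 -0.7849  0.1104] z5/95 [0.1062 0.114 ]
top4[184 266  33  31 579] 579 rect [ 728.4 -300. ] [72.5 79.7] 42.2 med [ 0.7411 -0.2891  0.1191] z5/95 [0.1067 0.1362]
top5[229 287  17  18 212] 212 rect [ 747.  -199.2] [35.3 34.7] 38.5 med [ 0.7502 -0.1972  0.128 ] z5/95 [0.1099 0.1311]
label2 264 rect [215.  726.7] [31.3 89.5] 2.3 med [0.2137 0.7201 0.1192] z5/95 [0.1153 0.1228]
label3 733 rect [ 545.4 -426.8] [ 90.6 116.4] 23.1 med [ 0.5478 -0.4238  0.1216] z5/95 [0.1184 0.1252]
label17 755 rect [ 550.2 -234.1] [114.1  55.7] 83.5 med [ 0.5516 -0.2339  0.1213] z5/95 [0.1185 0.1245]
label19 159 rect [ 680.2 -782.4] [73.7 34.8] 0.2 med [ 0.6819 -0.787   0.1116] z5/95 [0.1101 0.1145]
label26 182 rect [ 747.  -199.2] [35.3 34.7] 3
[... 1644 characters left out ...]
0.2111] z5/95 [0.1916 0.3669]
rim 1088 rect [608.2  59.6] [259.4 185.8] 85.1 med [0.5882 0.0379 0.0929] z5/95 [0.0862 0.0962]
mast 240 rect [501.2 244.4] [45.5 43.5] 86.9 med [0.5012 0.2332 0.3108] z5/95 [0.2973 0.3137]
red 22 rect [496.8 239.1] [49.6 48.4] 82.0 med [0.5178 0.2442 0.2702] z5/95 [0.2023 0.3115]
grip 171 rect [494.1 296.7] [ 69.3 129.6] 70.2 med [0.5254 0.3006 0.143 ] z5/95 [0.1248 0.1578]
lug 1240 rect [602.3   2.6] [379.7 183.8] 85.2 med [0.5687 0.0477 0.0875] z5/95 [0.076  0.0956]
wash 958 rect [585.9 205.3] [307.9 230.1] 86.6 med [0.6757 0.319  0.0724] z5/95 [0.0125 0.1232]
amber 1678 rect [ 717.6 -319. ] [52.6 81. ] 71.1 med [ 0.7147 -0.3287  0.1107] z5/95 [0.0109 0.1389]
```

```bash
cat >> h.py <<'E'
def loc(P,x,y,yaw):
    c,s=np.cos(np.radians(yaw)),np.sin(np.radians(yaw)); q=P-np.array([x,y,0]); 
    return np.stack([q[...,0]*c+q[...,1]*s,-q[...,0]*s+q[...,1]*c,q[...,2]],-1)
def wor(p,x,y,yaw):
    c,s=np.cos(np.radians(yaw)),np.sin(np.radians(yaw)); p=np.asarray(p,float)
    return np.stack([p[...,0]*c-p[...,1]*s+x,p[...,0]*s+p[...,1]*c+y,p[...,2]],-1)
def proj(d,p):
    q=(np.asarray(p)-d['T'][:3,3])@d['T'][:3,:3]; K=d['mtx']
    return np.stack([K[0,0]*q[...,0]/-q[...,2]+K[0,2],K[1,1]*q[...,1]/q[...,2]+K[1,2]],-1)
E
python3 - <<'E'
from h import *
L=(.502,.2455,-5.3); 
for n in('scene','side'):
    d=load(n); P=cloud(d); I=cv2.cvtColor(d['img'],cv2.COLOR_RGB2HSV).astype(int); H,S,V=I[...,0],I[...,1],I[...,2]
    g=(H>45)&(H<85)&(S>110); q=loc(P,*L)*1000
    k=g&(q[...,2]>190)&(q[...,2]<225)&(q[...,1]>-265)&(q[...,1]<-20)&(abs(q[...,0])<80); q=q[k]
    bar=q[q[:,0]>15]; print(n,'bar y min',np.percentile(bar[:,1],[0,2]).round(1))
    for a,b in((-250,-235),(-210,-190),(-155,-135),(-105,-60)):
        s=bar[(bar[:,1]>a)&(bar[:,1]<b)]
        if len(s): print(a,b,len(s),'x',np.percentile(s[:,0],[5,50,95]).round(1),'z',np.percentile(s[:,2],[5,95]).round(1))
    for c in(-224,-172,-120):
        s=q[(q[:,0]<15)&(abs(q[:,1]-c)<20)]; print('peg',c,len(s),np.percentile(s[:,1],[5,50,95]).round(1),'xmin',s[:,0].min().round(1))
    m=loc(P,*L)*1000; mm=m[(m[...,2]>303)&(m[...,2]<320)&(abs(m[...,0])<40)&(abs(m[...,1])<40)]
    print('mast',np.percentile(mm,[3,50,97],axis=0).round(1).tolist())
    for nm,f in(('c1',(.551,-.4265,1.7)),('c2',(.5545,-.2344,-4.8))):
        m=loc(P,*f)*1000; t=m[(m[...,2]>106)&(m[...,2]<135)&(abs(m[...,0])<110)&(abs(m[...,1])<90)]
        b=t[t[:,0]<-60]; l=t[(t[:,0]>-35)&(t[:,0]<60)]
        print(nm,'bar x',np.percentile(b[:,0],[2,50,98]).round(1),'y',np.percentile(b[:,1],[1,99]).round(1),'lid x',np.percentile(l[:,0],[1,99]).round(1),'y',np.percentile(l[:,1],[1,99]).round(1))
        e=t[abs(t[:,0]+80)<9]; print('  yaw bar',np.degrees(np.arctan(np.polyfit(e[:,1],e[:,0],1)[0])).round(2), np.median(e[:,2]).round(1))
    f=(.607,.06,-5.3); m=loc(P,*f)*1000; t=m[(m[...,2]>86)&(m[...,2]<97)&(abs(m[...,0])<125)&(abs(m[...,1])<135)&(S<90)]
    for nm,w in(('y-',(t[:,1]<-112)&(abs(t[:,0])<50)),('y+',(t[:,1]>112)&(abs(t[:,0])<50)),('x-',(t[:,0]<-55)&(abs(t[:,1])<100)),('x+',(t[:,0]>50)&(t[:,0]<80)&(abs(t[:,1])<100)),('lug',(t[:,0]>82)&(abs(t[:,1])<40))):
        s=t[w]; 
        if len(s)>5: print('tank',nm,len(s),np.percentile(s[:,:2],[3,50,97],axis=0).round(1).tolist())
# overlay
d=load('scene'); im=d['img'].copy()
def dot(im,d,p,c): 
    for u in proj(d,np.atleast_2d(p)): cv2.circle(im,tuple(np.round(u*8).astype(int).tolist()),8,c,-1,cv2.LINE_AA,3)
def deco(d):
    im=cv2.resize(d['img'],None,fx=1,fy=1).copy(); o=[]
    pts=[[-.025,y,.2107] for y in(-.224,-.172,-.120)]+[[-.06,.094,.135],[-.06,.17,.135],[.018,.07,.24],[.03,-.252,.209]]+[[a*.018,b*.018,.31] for a in(-1,1) for b in(-1,1)]+[[-.1,.1,.012],[.1,.1,.012],[.1,-.03,.012]]
    dot(im,d,wor(pts,*L),(255,0,255))
    dot(im,d,wor([[a*.068,b*.126,.092] for a in(-1,1) for b in(-1,1)]+[[.118,0,.09]],.607,.06,-5.3),(0,255,255))
    for f in((.551,-.4265,1.7),(.5545,-.2344,-4.8)): dot(im,d,wor([[-.08,-.032,.116],[-.08,.032,.116]]+[[a*.038,b*.079,.112] for a in(-1,1) for b in(-1,1)],*f),(0,255,255))
    return im
a=deco(d); b=deco(load('side'))
save('ov',np.hstack([cv2.resize(a[170:320,290:530],(800,500),interpolation=cv2.INTER_CUBIC)]))
E
```

```text
scene bar y min [-245.3 -239.4]
-250 -235 17 x [28.3 34.6 37.8] z [203.9 211. ]
-210 -190 33 x [29.6 34.  38.4] z [205.9 210.9]
-155 -135 35 x [28.5 34.7 37.5] z [204.9 211.5]
-105 -60 74 x [29.1 33.8 37.5] z [204.6 212. ]
peg -224 21 [-223.3 -221.  -219.4] xmin -18.2
peg -172 21 [-171.1 -169.5 -167.8] xmin -16.3
peg -120 24 [-119.3 -117.5 -115.5] xmin -15.5
mast [[-19.8, -19.6, 305.4], [2.7, 0.9, 309.4], [22.8, 21.5, 312.5]]
c1 bar x [-83.8 -74.8 -62.9] y [-40.8  40.5] lid x [-33.8  47.1] y [-76.8  78.9]
  yaw bar -0.22 120.8
c2 bar x [-84.  -75.1 -61.5] y [-39.7  39.4] lid x [-33.9  47. ] y [-77.6  77.6]
  yaw bar -0.17 120.9
tank y- 130 [[-46.2, -125.8], [6.0, -121.3], [46.3, -114.6]]
tank y+ 131 [[-47.1, 114.5], [3.2, 121.5], [45.1, 125.7]]
tank x- 291 [[-90.5, -93.0], [-84.8, 2.5], [-80.4, 94.5]]
tank x+ 62 [[50.4, -6.0], [64.4, 0.9], [79.1, 6.9]]
tank lug 32 [[82.9, -5.5], [89.6, 1.2], [96.4, 7.0]]
side bar y min [-250.5 -249.5]
-250 -235 37 x [25.7 30.1 34.6] z [200.4 212.8]
-210 -190 26 x [24.7 30.3 34.9] z [208.5 213.7]
-155 -135 26 x [24.8 29.6 34.9] z [209.2 212.6]
-105 -60 51 x [24.  29.4 34.8] z [208.3 212.6]
peg -224 82 [-228.8 -224.6 -220.6] xmin -23.9
peg -172 74 [-176.6 -172.9 -168.4] xmin -23.2
peg -120 69 [-124.8 -120.7 -115.8] xmin -24.2
mast [[-21.0, -23.1, 303.9], [0.1, -9.7, 311.4], [19.9, 18.9, 313.9]]
c1 bar x [-85.6 -77.4 -60.3] y [-39.3  40.8] lid x [-34.3  44.6] y [-78.3  76.7]
  yaw bar 0.02 122.2
c2 bar x [-85.7 -77.2 -61.5] y [-41.3  40.6] lid x [-34.4  44.4] y [-80.   75.9]
  yaw bar 0.11 122.4
tank y- 231 [[-46.6, -127.5], [0.6, -123.1], [41.3, -115.1]]
tank y+ 156 [[-47.3, 113.9], [-5.2, 120.4], [39.1, 127.6]]
tank x- 201 [[-91.6, -94.9], [-87.1, -9.7], [-83.3, 91.6]]
tank x+ 36 [[50.4, -6.3], [64.1, -1.3], [77.9, 7.7]]
tank lug 17 [[83.5, -6.0], [91.4, 0.5], [94.1, 8.3]]
```

View pics/ov.png

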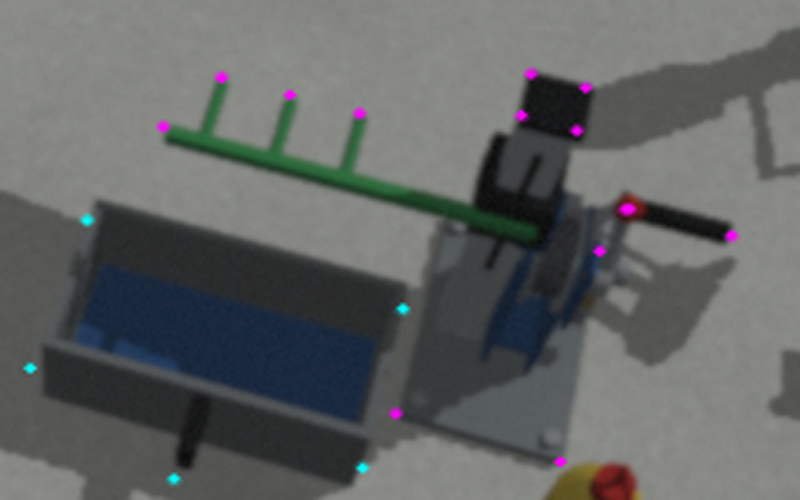

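The overlay puts the lift's mast, pegs and grip within 2–3 mm. The tank overlay sits about 21 mm too far out, and the red knob shows at crop (628,208).

```bash
cat >> h.py <<'E'
LIFT=(.503,.246,-5.3); C1=(.552,-.4265,1.7); C2=(.5555,-.2345,-4.8)
def to(xyz,psi,tilt=None):
    """tool pointing down, closing axis at world angle psi deg; prints shift and turn from current pose"""
    s=robot.read_state(); w,x,y,z=s['tool_rot']; R0=R.from_quat([x,y,z,w]); p=np.radians(psi)
    R1=R.from_matrix(np.array([[-np.sin(p),np.cos(p),0],[np.cos(p),np.sin(p),0],[0,0,-1]]).T)
    if tilt is not None: R1=R.from_rotvec(tilt,degrees=True)*R1
    D=R0.inv().apply(np.array(xyz)-s['eef_pos']); r=(R0.inv()*R1).as_rotvec(degrees=True)
    print('to',np.round(xyz,4),'d(mm)',(D*1000).round(1),'w',r.round(1),'| t',round(float(s['clock']),1),'q',np.round(s['joint_pos'],2),'F',s['force'].round(1),'gw',round(s['gripper_width'],4))
E
python3 - <<'E'
from h import *
for n in('scene','side'):
    d=load(n); P=cloud(d); I=d['img'].astype(int); m=(I[...,0]>90)&(I[...,0]>2.2*I[...,1])&(I[...,0]>2.2*I[...,2])
    q=loc(P,*LIFT)*1000; m&=(abs(q[...,0])<150)&(abs(q[...,1]-80)<150); print(n,m.sum(),np.median(q[m],0).round(1) if m.any() else '', np.argwhere(m).mean(0))
b=wor([-.08,0,.116],*C2); print(b)
to([b[0],b[1],.30],-4.8); to([b[0],b[1],.30],175.2)
E
```

```text
scene 19 [ 18.5  72.1 249.1] [230.84210526 479.57894737]
side 3 [ 11.1  69.8 250. ] [143.33333333 293.33333333]
[ 0.47578057 -0.22780577  0.116     ]
to [ 0.4758 -0.2278  0.3   ] d(mm) [-527.1 -670.1 -115.8] w [-0.1  0.1 71.4] | t 0.1 q [-1.15  0.32 -0.07  1.45  0.02  1.37 -0.06] F [ 0.9  0.3 -0.2] gw 0.0868
to [ 0.4758 -0.2278  0.3   ] d(mm) [-527.1 -670.1 -115.8] w [-1.000e-01 -1.000e-01 -1.086e+02] | t 0.1 q [-1.15  0.32 -0.07  1.45  0.02  1.37 -0.06] F [ 0.9  0.3 -0.2] gw 0.0868
```

Call:
step_arm(rows=[{"dx":0,"dy":0,"dz":-0.22,"claw":0.06},{"dx":0,"dy":0,"dz":-0.22},{"dx":0,"dy":0,"dz":-0.22},{"dx":0,"dy":0,"dz":-0.22},{"dx":-0.363,"dy":-0.329,"dz":-0.22,"wz":35},{"dx":-0.363,"dy":-0.329,"dz":-0.22,"wz":35},{"dx":-0.363,"dy":-0.329,"dz":-0.22,"wz":35},{"dx":-0.363,"dy":-0.329,"dz":-0.22,"wz":35},{"dx":-0.363,"dy":-0.329,"dz":-0.22,"wz":35},{"dx":-0.363,"dy":-0.329,"dz":-0.22,"wz":35},{"dx":-0.363,"dy":-0.329,"dz":-0.22,"wz":35},{"dx":-0.363,"dy":-0.329,"dz":-0.22,"wz":35},{"dx":-0.527,"dy":-0.67,"dz":-0.116,"wz":71.4},{"dx":-0.527,"dy":-0.67,"dz":-0.116,"wz":71.4},{"dx":-0.527,"dy":-0.67,"dz":-0.116,"wz":71.4},{"dx":-0.527,"dy":-0.67,"dz":-0.116,"wz":71.4},{"dx":-0.527,"dy":-0.67,"dz":-0.116,"wz":71.4},{"dx":-0.527,"dy":-0.67,"dz":-0.116,"wz":71.4},{"dx":-0.527,"dy":-0.67,"dz":-0.116,"wz":71.4},{"dx":-0.527,"dy":-0.67,"dz":-0.116,"wz":71.4}])

```text
invalid input
```

Call:
step_arm(rows=[{"wx":0,"wy":0,"wz":0,"dx":0,"dy":0,"dz":-0.22,"claw":0.06},{"wx":0,"wy":0,"wz":0,"dx":0,"dy":0,"dz":-0.22,"claw":0.06},{"wx":0,"wy":0,"wz":0,"dx":0,"dy":0,"dz":-0.22,"claw":0.06},{"wx":0,"wy":0,"wz":0,"dx":0,"dy":0,"dz":-0.22,"claw":0.06},{"wx":0,"wy":0,"wz":35,"dx":-0.363,"dy":-0.329,"dz":-0.22,"claw":0.06},{"wx":0,"wy":0,"wz":35,"dx":-0.363,"dy":-0.329,"dz":-0.22,"claw":0.06},{"wx":0,"wy":0,"wz":35,"dx":-0.363,"dy":-0.329,"dz":-0.22,"claw":0.06},{"wx":0,"wy":0,"wz":35,"dx":-0.363,"dy":-0.329,"dz":-0.22,"claw":0.06},{"wx":0,"wy":0,"wz":35,"dx":-0.363,"dy":-0.329,"dz":-0.22,"claw":0.06},{"wx":0,"wy":0,"wz":35,"dx":-0.363,"dy":-0.329,"dz":-0.22,"claw":0.06},{"wx":0,"wy":0,"wz":35,"dx":-0.363,"dy":-0.329,"dz":-0.22,"claw":0.06},{"wx":0,"wy":0,"wz":35,"dx":-0.363,"dy":-0.329,"dz":-0.22,"claw":0.06}])

```text
clock: 1.6
eef_pos: [0.4611, 0.148, 0.4039]
tool_rot: [0.0, 0.488, 0.873, 0.0]
force: [0.3, 1.4, 0.2]
gripper_width: 0.06
finger_force: 0.0
```

Call:
step_arm(rows=[{"wz":36.4,"dx":-0.328,"dy":-0.184,"dz":0.1,"claw":0.036},{"wz":36.4,"dx":-0.328,"dy":-0.184,"dz":0.1,"claw":0.036},{"wz":36.4,"dx":-0.328,"dy":-0.184,"dz":0.1,"claw":0.036},{"wz":36.4,"dx":-0.328,"dy":-0.184,"dz":0.1,"claw":0.036},{"wz":36.4,"dx":-0.328,"dy":-0.184,"dz":0.1,"claw":0.036},{"wz":36.4,"dx":-0.328,"dy":-0.184,"dz":0.1,"claw":0.036},{"wz":36.4,"dx":-0.328,"dy":-0.184,"dz":0.1,"claw":0.036},{"wz":36.4,"dx":-0.328,"dy":-0.184,"dz":0.2,"claw":0.036},{"wz":36.4,"dx":-0.328,"dy":-0.184,"dz":0.2,"claw":0.036},{"wz":36.4,"dx":-0.328,"dy":-0.184,"dz":0.2,"claw":0.036}])

```text
invalid input
```

```bash
python3 - <<'E'
from h import *
to([.4758,-.2278,.097],-4.8)
d=grab('side'); save('s1',d['img'][200:440,160:480],2.5)
E
```

```text
to [ 0.4758 -0.2278  0.097 ] d(mm) [-327.9 -184.1  306.9] w [ 0.  -0.  36.3] | t 1.6 q [-0.74 -0.06  0.35  1.44  0.02  1.76  0.17] F [0.3 1.4 0.2] gw 0.06
```

View pics/s1.png

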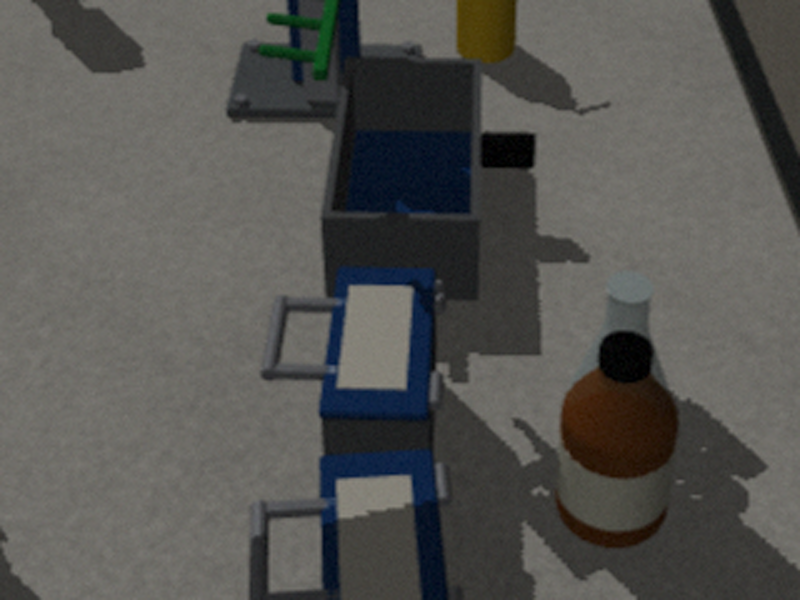

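That move was refused because every row needs all seven keys. The picture just shows the unchanged cases, with handle bars at (275,335) and (258,550).

Call:
step_arm(rows=[{"wx":0,"wy":0,"wz":36.4,"dx":-0.328,"dy":-0.184,"dz":0.1,"claw":0.036},{"wx":0,"wy":0,"wz":36.4,"dx":-0.328,"dy":-0.184,"dz":0.1,"claw":0.036},{"wx":0,"wy":0,"wz":36.4,"dx":-0.328,"dy":-0.184,"dz":0.1,"claw":0.036},{"wx":0,"wy":0,"wz":36.4,"dx":-0.328,"dy":-0.184,"dz":0.1,"claw":0.036},{"wx":0,"wy":0,"wz":36.4,"dx":-0.328,"dy":-0.184,"dz":0.1,"claw":0.036},{"wx":0,"wy":0,"wz":36.4,"dx":-0.328,"dy":-0.184,"dz":0.1,"claw":0.036},{"wx":0,"wy":0,"wz":36.4,"dx":-0.328,"dy":-0.184,"dz":0.1,"claw":0.036},{"wx":0,"wy":0,"wz":36.4,"dx":-0.328,"dy":-0.184,"dz":0.2,"claw":0.036},{"wx":0,"wy":0,"wz":36.4,"dx":-0.328,"dy":-0.184,"dz":0.2,"claw":0.036},{"wx":0,"wy":0,"wz":36.4,"dx":-0.328,"dy":-0.184,"dz":0.2,"claw":0.036}])

```text
clock: 2.9
eef_pos: [0.4742, -0.223, 0.2016]
tool_rot: [-0.003, 0.735, 0.678, -0.001]
force: [-0.3, -0.3, 0.8]
gripper_width: 0.0361
finger_force: 0.0
```

```bash
python3 - <<'E'
from h import *
to([.4758,-.2278,.097],-4.8)
d=grab('wrist'); print(d['mtx'].round(1).tolist()); save('w1',d['img'])
E
```

```text
to [ 0.4758 -0.2278  0.097 ] d(mm) [ -4.8   2.5 104.5] w [-0.3 -0.1  0.1] | t 2.9 q [-0.37  0.04  0.79  1.75 -0.03  1.36  0.34] F [-0.3 -0.3  0.8] gw 0.0361
[[371.6, 0.0, 322.1], [0.0, 371.6, 243.3], [0.0, 0.0, 1.0]]
```

View pics/w1.png

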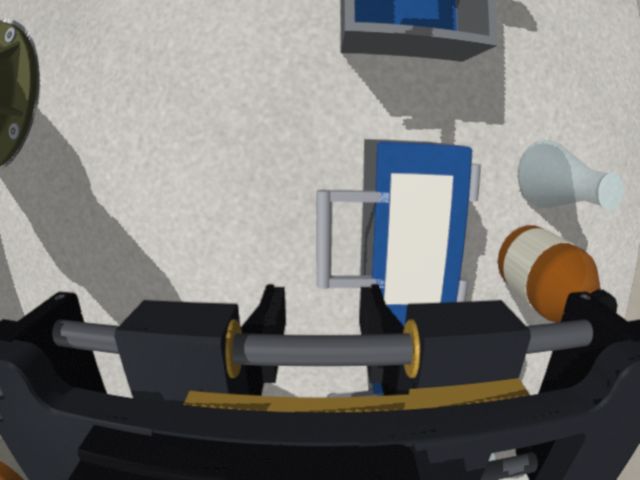

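The wrist picture shows the near case's handle bar (x≈323) midway between the open fingers (275 and 370). I'm lowering and gripping.

Call:
step_arm(rows=[{"wx":0,"wy":0,"wz":0,"dx":0,"dy":0,"dz":0.05,"claw":0.036},{"wx":0,"wy":0,"wz":0,"dx":0,"dy":0,"dz":0.09,"claw":0.036},{"wx":0,"wy":0,"wz":0,"dx":0,"dy":0,"dz":0.105,"claw":0.036},{"wx":0,"wy":0,"wz":0,"dx":0,"dy":0,"dz":0.105,"claw":0.005},{"wx":0,"wy":0,"wz":0,"dx":0,"dy":0,"dz":0.105,"claw":0.005},{"wx":0,"wy":0,"wz":0,"dx":0,"dy":0,"dz":0.105,"claw":0.005},{"wx":0,"wy":0,"wz":0,"dx":0,"dy":0,"dz":0.105,"claw":0.005},{"wx":0,"wy":0,"wz":0,"dx":0,"dy":0,"dz":0.105,"claw":0.005}], force=15)

```text
clock: 3.95
eef_pos: [0.4762, -0.225, 0.0994]
tool_rot: [0.0, 0.736, 0.677, 0.0]
force: [-0.1, -1.0, -0.8]
gripper_width: 0.0058
finger_force: 0.0
```

```bash
cat > arc.py <<'E'
from h import *
import sys
to([.4758,-.2278,.097],-4.8)
for p in np.arange(0.1,1.95,.1): print(round(p,2),'dy %.3f dz %.3f'%(.118*(1-np.cos(p)),-.118*np.sin(p)))
E
python3 arc.py
```

```text
to [ 0.4758 -0.2278  0.097 ] d(mm) [-2.8 -0.2  2.4] w [ 0. -0.  0.] | t 4.0 q [-0.34  0.14  0.8   1.89 -0.11  1.15  0.41] F [-0.1 -1.  -0.8] gw 0.0058
0.1 dy 0.001 dz -0.012
0.2 dy 0.002 dz -0.023
0.3 dy 0.005 dz -0.035
0.4 dy 0.009 dz -0.046
0.5 dy 0.014 dz -0.057
0.6 dy 0.021 dz -0.067
0.7 dy 0.028 dz -0.076
0.8 dy 0.036 dz -0.085
0.9 dy 0.045 dz -0.092
1.0 dy 0.054 dz -0.099
1.1 dy 0.064 dz -0.105
1.2 dy 0.075 dz -0.110
1.3 dy 0.086 dz -0.114
1.4 dy 0.098 dz -0.116
1.5 dy 0.110 dz -0.118
1.6 dy 0.121 dz -0.118
1.7 dy 0.133 dz -0.117
1.8 dy 0.145 dz -0.115
1.9 dy 0.156 dz -0.112
```

```bash
python3 - <<'E'
from h import *
d=grab('wrist'); e=grab('side'); save('w2',np.hstack([d['img'][120:420,200:520],cv2.resize(e['img'][230:380,220:380],(320,300),interpolation=cv2.INTER_CUBIC)]),1.25)
E
```

```text
(no output)
```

View pics/w2.png

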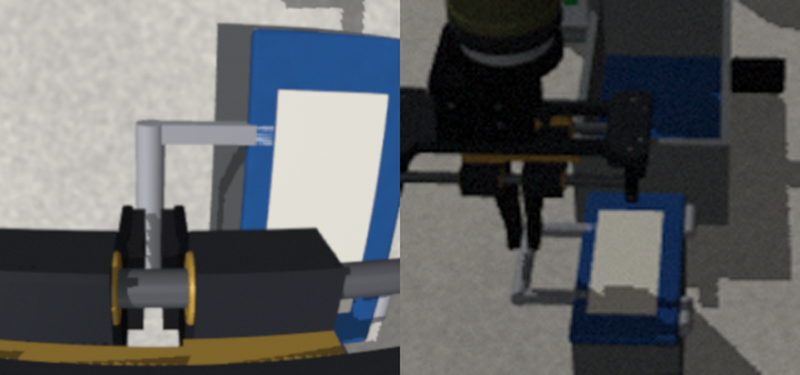

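```bash
python3 - <<'E'
from h import *
d=load('side'); print(proj(d,[[.4762,-.225,.0994],[.4762,-.225,.1184]]).round(1)); print(proj(d,wor([[-.08,-.032,.116],[-.08,.032,.116]],*C2)).round(1)); 
P=cloud(d)
for v,u in((325,266),(325,273),(322,272),(345,268),(335,270),(318,270)): print(u,v,P[v,u].round(4),d['img'][v,u])
s=robot.read_state(); print(s['gripper_width'],s['finger_force'],s['clock'])
E
```

```text
[[271.9 340.5]
 [271.3 333.2]]
[[269.  347.3]
 [273.1 323.5]]
266 325 [ 0.4685 -0.2321  0.1461] [9 7 8]
273 325 [ 0.4815 -0.2337  0.147 ] [0 0 1]
272 322 [ 0.4805 -0.2376  0.1581] [12 10 11]
268 345 [ 0.4721 -0.2647  0.127 ] [82 85 86]
270 335 [ 0.4744 -0.235   0.1234] [43 45 48]
270 318 [ 4.597e-01 -5.070e-02 -2.000e-04] [79 77 75]
0.005449919220571084 0.0 4.05
```

```bash
cat >> h.py <<'E'
def wcloud(d):
    h,w=d['depth'].shape; v,u=np.mgrid[:h,:w].astype(float); K=d['mtx']; a=(u-K[0,2])/K[0,0]; b=(v-K[1,2])/K[1,1]
    t=np.hypot(a,b)+1e-9; k=np.tan(np.minimum(t,1.5))/t; z=d['depth']
    return np.stack([a*k*z,-b*k*z,-z],-1)@d['T'][:3,:3].T+d['T'][:3,3]
E
python3 - <<'E'
from h import *
d=load('wrist'); P=wcloud(d); print(d['T'].round(3).tolist())
for u,v in((300,290),(302,296),(344,290),(342,300),(320,230),(320,285),(320,300),(322,390),(420,230),(220,200),(302,310),(342,310)): print(u,v,P[v,u].round(4),d['img'][v,u],d['depth'][v,u].round(3))
e=load('side'); Q=cloud(e); m=(np.linalg.norm(Q-np.array([.476,-.228,.13]),axis=-1)<.06)&(e['img'].max(-1)<35)
q=Q[m]; print('dark zmin',np.percentile(q[:,2],[0,2,10,50]).round(4),m.sum())
E
```

```text
[[0.996, 0.081, 0.024, 0.483], [-0.084, 0.952, 0.293, -0.144], [0.001, -0.294, 0.956, 0.299], [0.0, 0.0, 0.0, 1.0]]
300 290 [ 0.4667 -0.2132  0.1436] [12 13 15] 0.169
302 296 [ 0.468  -0.2131  0.1506] [14 13 16] 0.163
344 290 [ 0.4868 -0.2144  0.1447] [15 15 18] 0.168
342 300 [ 0.4854 -0.2153  0.153 ] [16 16 18] 0.161
320 230 [ 0.4777 -0.1916  0.1213] [159 161 167] 0.184
320 285 [ 0.4752 -0.2208  0.1219] [159 161 168] 0.192
320 300 [ 0.4744 -0.2295  0.1218] [110 112 116] 0.195
322 390 [ 0.4618 -0.3925 -0.001 ] [198 196 191] 0.36
420 230 [ 0.5285 -0.1959  0.1204] [174 179 182] 0.185
220 200 [ 0.3928 -0.1909 -0.0013] [195 193 187] 0.303
302 310 [ 0.4687 -0.213   0.1642] [13 13 14] 0.15
342 310 [ 0.485  -0.2162  0.1607] [19 20 21] 0.154
dark zmin [0.1244 0.1408 0.1468 0.1676] 251
```

```bash
python3 - <<'E'
from h import *
d=load('scene'); P=cloud(d); m=(np.hypot(P[...,0]-.258,P[...,1]-.597)<.09)&(P[...,2]>.12)&(P[...,2]<.4)&(d['img'].max(-1)<50)
q=P[m]; o=np.argsort(q[:,2])[:12]; print(m.sum(),q[o].round(3).tolist())
s=robot.read_state(); print(s['eef_pos'],s['joint_pos'].round(4))
# gap between fingers in wrist image rows
w=load('wrist'); W=wcloud(w)
for v in range(282,312,4):
    r=w['img'][v,285:360].max(-1)<40; u=np.where(r)[0]+285; print(v,u.min(),u.max(),[int(x) for x in u[np.where(np.diff(u)>3)[0]]],[int(x) for x in u[np.where(np.diff(u)>3)[0]+1]])
E
```

```text
2249 [[0.247, 0.55, 0.219], [0.269, 0.637, 0.222], [0.247, 0.546, 0.222], [0.286, 0.637, 0.223], [0.238, 0.546, 0.223], [0.246, 0.547, 0.225], [0.25, 0.547, 0.226], [0.25, 0.549, 0.227], [0.286, 0.635, 0.227], [0.248, 0.544, 0.227], [0.287, 0.633, 0.227], [0.27, 0.637, 0.227]]
[ 0.47599433 -0.22499766  0.09915526] [-0.3442  0.1421  0.7991  1.8896 -0.1115  1.1548  0.4119]Traceback (most recent call last):
  File "<stdin>", line 8, in <module>
    return umr_minimum(a, axis, None, out, keepdims, initial, where)
ValueError: zero-size array to reduction operation minimum which has no identity
```

Both cameras agree that the real fingertips end about 38 mm above the reported TCP (visible tips at 0.219 when it read 0.183, and about 0.138 when it read 0.099). I'll allow for that offset, reopen, and lower another 40 mm.

Call:
step_arm(rows=[{"wx":0,"wy":0,"wz":0,"dx":0,"dy":0,"dz":0,"claw":0.036},{"wx":0,"wy":0,"wz":0,"dx":0,"dy":0,"dz":0,"claw":0.036},{"wx":0,"wy":0,"wz":0,"dx":0,"dy":0,"dz":0,"claw":0.036},{"wx":0,"wy":0,"wz":0,"dx":0,"dy":0,"dz":0,"claw":0.036},{"wx":0,"wy":0,"wz":0,"dx":0,"dy":0,"dz":0.01,"claw":0.036},{"wx":0,"wy":0,"wz":0,"dx":0,"dy":0,"dz":0.02,"claw":0.036},{"wx":0,"wy":0,"wz":0,"dx":0,"dy":0,"dz":0.03,"claw":0.036},{"wx":0,"wy":0,"wz":0,"dx":0,"dy":0,"dz":0.04,"claw":0.036},{"wx":0,"wy":0,"wz":0,"dx":0,"dy":0,"dz":0.04,"claw":0.005},{"wx":0,"wy":0,"wz":0,"dx":0,"dy":0,"dz":0.04,"claw":0.005},{"wx":0,"wy":0,"wz":0,"dx":0,"dy":0,"dz":0.04,"claw":0.005},{"wx":0,"wy":0,"wz":0,"dx":0,"dy":0,"dz":0.04,"claw":0.005},{"wx":0,"wy":0,"wz":0,"dx":0,"dy":0,"dz":0.04,"claw":0.005}], force=12)

```text
clock: 5.68
eef_pos: [0.4749, -0.225, 0.0592]
tool_rot: [-0.001, 0.736, 0.677, -0.0]
force: [-5.4, 2.0, 6.0]
gripper_width: 0.0113
finger_force: 12.0
```

Call:
step_arm(rows=[{"wx":0,"wy":0,"wz":0,"dx":0,"dy":0.001,"dz":-0.012,"claw":0.005},{"wx":0,"wy":0,"wz":0,"dx":0,"dy":0.002,"dz":-0.023,"claw":0.005},{"wx":0,"wy":0,"wz":0,"dx":0,"dy":0.005,"dz":-0.035,"claw":0.005},{"wx":0,"wy":0,"wz":0,"dx":0,"dy":0.009,"dz":-0.046,"claw":0.005},{"wx":0,"wy":0,"wz":0,"dx":0,"dy":0.014,"dz":-0.057,"claw":0.005},{"wx":0,"wy":0,"wz":0,"dx":0,"dy":0.021,"dz":-0.067,"claw":0.005},{"wx":0,"wy":0,"wz":0,"dx":0,"dy":0.028,"dz":-0.076,"claw":0.005},{"wx":0,"wy":0,"wz":0,"dx":0,"dy":0.036,"dz":-0.085,"claw":0.005},{"wx":0,"wy":0,"wz":0,"dx":0,"dy":0.045,"dz":-0.092,"claw":0.005},{"wx":0,"wy":0,"wz":0,"dx":0,"dy":0.054,"dz":-0.099,"claw":0.005}])

```text
clock: 6.92
eef_pos: [0.5286, -0.23, 0.1612]
tool_rot: [-0.001, 0.736, 0.677, 0.0]
force: [-8.8, 1.0, 10.1]
gripper_width: 0.0113
finger_force: 12.0
```

Call:
step_arm(rows=[{"wx":0,"wy":0,"wz":0,"dx":0,"dy":0.01,"dz":-0.006,"claw":0.005},{"wx":0,"wy":0,"wz":0,"dx":0,"dy":0.021,"dz":-0.011,"claw":0.005},{"wx":0,"wy":0,"wz":0,"dx":0,"dy":0.032,"dz":-0.015,"claw":0.005},{"wx":0,"wy":0,"wz":0,"dx":0,"dy":0.044,"dz":-0.017,"claw":0.005},{"wx":0,"wy":0,"wz":0,"dx":0,"dy":0.056,"dz":-0.019,"claw":0.005},{"wx":0,"wy":0,"wz":0,"dx":0,"dy":0.067,"dz":-0.019,"claw":0.005},{"wx":0,"wy":0,"wz":0,"dx":0,"dy":0.079,"dz":-0.018,"claw":0.005},{"wx":0,"wy":0,"wz":0,"dx":0,"dy":0.091,"dz":-0.016,"claw":0.005},{"wx":0,"wy":0,"wz":0,"dx":0,"dy":0.1,"dz":-0.013,"claw":0.005},{"wx":0,"wy":0,"wz":0,"dx":0,"dy":0.1,"dz":-0.013,"claw":0.005},{"wx":0,"wy":0,"wz":0,"dx":0,"dy":0.1,"dz":-0.013,"claw":0.04},{"wx":0,"wy":0,"wz":0,"dx":0,"dy":0.1,"dz":-0.013,"claw":0.04},{"wx":0,"wy":0,"wz":0,"dx":0,"dy":0.1,"dz":-0.013,"claw":0.04},{"wx":0,"wy":0,"wz":0,"dx":0,"dy":0.1,"dz":-0.073,"claw":0.04},{"wx":0,"wy":0,"wz":0,"dx":0,"dy":0.1,"dz":-0.113,"claw":0.04},{"wx":0,"wy":0,"wz":0,"dx":0.12,"dy":0.04,"dz":-0.113,"claw":0.04},{"wx":0,"wy":0,"wz":0,"dx":0.12,"dy":0.0,"dz":-0.113,"claw":0.04},{"wx":0,"wy":0,"wz":0,"dx":0.12,"dy":-0.04,"dz":-0.113,"claw":0.04}])

```text
clock: 9.18
eef_pos: [0.5054, -0.1055, 0.2707]
tool_rot: [-0.0, 0.734, 0.679, -0.0]
force: [-0.9, -0.2, 2.4]
gripper_width: 0.0399
finger_force: 0.0
```

```bash
python3 - <<'E'
from h import *
d=grab('scene'); e=grab('side')
save('op1',np.hstack([cv2.resize(d['img'][170:270,130:290],(400,250)),cv2.resize(e['img'][230:380,250:400],(250,250))]),1.2)
q=loc(cloud(d),*C2)*1000; C=d['img'].astype(int)
for n,c in(('-38',-38),('0',0),('38',38)):
    m=(abs(q[...,0])<22)&(abs(q[...,1]-c)<9)&(q[...,2]>85)&(q[...,2]<112); print(n,m.sum(),C[m].mean(0).round() if m.any() else '', np.median(q[m],0).round(1) if m.any() else '')
m=(abs(q[...,1])<30)&(q[...,0]>35)&(q[...,0]<110)&(q[...,2]>200)&(q[...,2]<245); print('handle',np.median(q[m],0).round(1),m.sum(),q[m].max(0).round(1))
to(wor([0,0,.2],*C2),85.2);to(wor([0,0,.2],*C2),-94.8)
E
```

```text
-38 56 [97. 65. 51.] [ -8.3 -36.2 104.6]
0 60 [98. 66. 51.] [ -4.8   1.9 104.5]
38 69 [97. 65. 51.] [ -3.5  39.8 104.6]
handle [ 84.   -0.3 230.6] 131 [ 89.   29.7 236.7]
to [ 0.5555 -0.2345  0.2   ] d(mm) [-124.8   65.    69.9] w [  0.3  -0.5 -89.6] | t 9.3 q [-0.6  -0.03  0.75  1.67  0.01  1.5   0.07] F [ 0.2 -0.3  0.2] gw 0.04
to [ 0.5555 -0.2345  0.2   ] d(mm) [-124.8   65.    69.9] w [-0.5 -0.3 90.3] | t 9.3 q [-0.6  -0.03  0.75  1.67  0.01  1.5   0.07] F [ 0.2 -0.3  0.2] gw 0.04
```

View pics/op1.png

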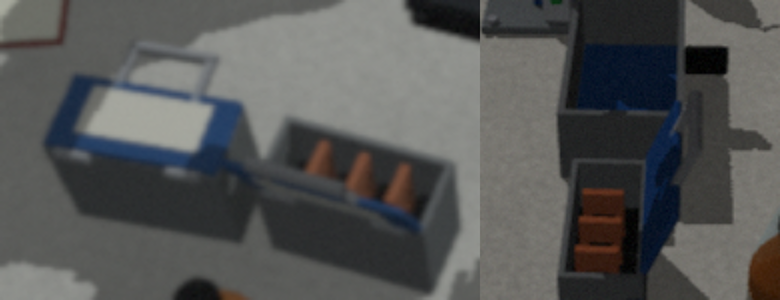

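The scene and side pictures show the near case fully open with three copper coupons in slots -38, 0 and +38 (tops at z≈0.105). So this is the copper case and the other one stays shut.

```bash
python3 - <<'E'
from h import *
for y in(.038,0,-.038): to(wor([-.003,y,.16],*C2),85.2)
E
```

```text
to [ 0.5557 -0.1964  0.16  ] d(mm) [-87.2  62.3 110.2] w [  0.3  -0.5 -89.6] | t 9.3 q [-0.6  -0.03  0.75  1.67  0.01  1.5   0.07] F [ 0.2 -0.3  0.2] gw 0.04
to [ 0.5525 -0.2342  0.16  ] d(mm) [-125.2   62.1  109.9] w [  0.3  -0.5 -89.6] | t 9.3 q [-0.6  -0.03  0.75  1.67  0.01  1.5   0.07] F [ 0.2 -0.3  0.2] gw 0.04
to [ 0.5493 -0.2721  0.16  ] d(mm) [-163.2   61.8  109.6] w [  0.3  -0.5 -89.6] | t 9.3 q [-0.6  -0.03  0.75  1.67  0.01  1.5   0.07] F [ 0.2 -0.3  0.2] gw 0.04
```

Call:
step_arm(rows=[{"wx":0,"wy":0,"wz":-90,"dx":-0.02,"dy":0.062,"dz":0.05,"claw":0.024},{"wx":0,"wy":0,"wz":-90,"dx":-0.04,"dy":0.062,"dz":0.05,"claw":0.024},{"wx":0,"wy":0,"wz":-90,"dx":-0.087,"dy":0.062,"dz":0.05,"claw":0.024},{"wx":0,"wy":0,"wz":-90,"dx":-0.087,"dy":0.062,"dz":0.05,"claw":0.024},{"wx":0,"wy":0,"wz":-90,"dx":-0.087,"dy":0.062,"dz":0.05,"claw":0.024},{"wx":0,"wy":0,"wz":-90,"dx":-0.087,"dy":0.062,"dz":0.05,"claw":0.024},{"wx":0,"wy":0,"wz":-90,"dx":-0.087,"dy":0.062,"dz":0.05,"claw":0.024},{"wx":0,"wy":0,"wz":-90,"dx":-0.087,"dy":0.062,"dz":0.11,"claw":0.024},{"wx":0,"wy":0,"wz":-90,"dx":-0.087,"dy":0.062,"dz":0.11,"claw":0.024},{"wx":0,"wy":0,"wz":-90,"dx":-0.087,"dy":0.062,"dz":0.11,"claw":0.024},{"wx":0,"wy":0,"wz":-90,"dx":-0.087,"dy":0.062,"dz":0.11,"claw":0.024},{"wx":0,"wy":0,"wz":-90,"dx":-0.087,"dy":0.062,"dz":0.11,"claw":0.024}])

```text
clock: 10.78
eef_pos: [0.5612, -0.2014, 0.1619]
tool_rot: [0.001, 0.042, 0.999, -0.0]
force: [-0.7, -0.4, 0.7]
gripper_width: 0.0239
finger_force: 0.0
```

```bash
python3 - <<'E'
from h import *
to(wor([-.003,.038,.045],*C2),85.2)
d=grab('wrist'); P=wcloud(d); q=loc(P,*C2)*1000; C=d['img'].astype(int)
cu=(C[...,0]>1.35*C[...,2])&(C[...,0]>60)&(q[...,2]>97)&(q[...,2]<112)&(abs(q[...,0])<45)&(abs(q[...,1])<75)
k,l,st,c=cv2.connectedComponentsWithStats(cu.astype(np.uint8))
for i in range(1,k):
    if st[i,4]>30: p=q[l==i]; print(st[i],np.percentile(p,[3,50,97],axis=0).round(1).tolist())
save('w3',d['img'][:, 120:560])
E
```

```text
to [ 0.5557 -0.1964  0.045 ] d(mm) [  6.1   4.5 116.9] w [-0.   0.1 -0. ] | t 10.8 q [-0.27  0.25  0.68  1.65 -0.16  1.3   1.92] F [-0.7 -0.4  0.7] gw 0.0239
[219 205  17  54 712] [[-26.9, -41.1, 98.5], [-8.1, -36.2, 105.0], [11.5, -32.9, 106.4]]
[271 204  14  56 659] [[-26.4, -2.6, 99.2], [-8.0, 1.5, 105.1], [12.0, 5.2, 106.4]]
[324 205  12  56 622] [[-26.0, 35.0, 101.3], [-7.2, 38.9, 105.2], [12.7, 42.8, 106.4]]
```

View pics/w3.png

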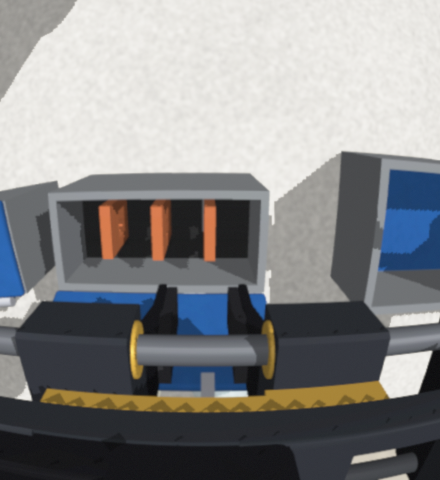

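```bash
python3 - <<'E'
from h import *
for n,f in(('wrist',wcloud),('side',cloud),('scene',cloud)):
    d=load(n); q=loc(f(d),*C2)*1000; C=d['img'].astype(int)
    cu=(C[...,0]>1.35*C[...,2])&(C[...,0]>50)&(q[...,2]>100)&(q[...,2]<112)&(abs(q[...,0])<45)&(abs(q[...,1])<75)
    p=q[cu]; print(n,'cu x',np.percentile(p[:,0],[2,98]).round(1))
    r=(q[...,2]>108)&(q[...,2]<116)&(abs(q[...,1])<60)&(q[...,0]<-20)&(q[...,0]>-50); print(' front rim x',np.percentile(q[r][:,0],[3,97]).round(1), r.sum())
    r=(q[...,2]>107)&(q[...,2]<116)&(abs(q[...,0])<25)&(abs(q[...,1])>65)&(abs(q[...,1])<90); y=q[r][:,1]
    for s in(-1,1): print(' side rim y',np.percentile(y[y*s>0],[3,97]).round(1) if (y*s>0).any() else '')
E
```

```text
wrist cu x [-26.6  12.3]
 front rim x [-39.4 -33.4] 1590
 side rim y [-77.8 -71.7]
 side rim y [73.7 79.8]
side cu x [-26.1  11.8]
 front rim x [-39.5 -24.2] 160
 side rim y [-80.5 -72.4]
 side rim y [70.8 80.7]
scene cu x [-24.9  13.4]
 front rim x [-38.4 -30.9] 113
 side rim y [-80.5 -72.9]
 side rim y [72.1 78.4]
```

Wrist, side and scene views agree: the coupons sit 7 mm forward of the case centre and about +1 mm in y. I'm correcting for that and descending.

Call:
step_arm(rows=[{"wx":0,"wy":0,"wz":0,"dx":0.01,"dy":0.0055,"dz":0.03,"claw":0.024},{"wx":0,"wy":0,"wz":0,"dx":0.01,"dy":0.0055,"dz":0.06,"claw":0.024},{"wx":0,"wy":0,"wz":0,"dx":0.01,"dy":0.0055,"dz":0.08,"claw":0.024},{"wx":0,"wy":0,"wz":0,"dx":0.01,"dy":0.0055,"dz":0.08,"claw":0.024},{"wx":0,"wy":0,"wz":0,"dx":0.01,"dy":0.0055,"dz":0.08,"claw":0.024}])

```text
clock: 11.45
eef_pos: [0.5519, -0.1953, 0.0822]
tool_rot: [0.001, 0.042, 0.999, -0.0]
force: [0.7, -0.2, -0.1]
gripper_width: 0.0238
finger_force: 0.0
```

```bash
python3 - <<'E'
from h import *
to(wor([-.007,.039,.045],*C2),85.2)
E
```

```text
to [ 0.5518 -0.1951  0.045 ] d(mm) [ 0.2  0.3 37.2] w [-0.   0.1  0. ] | t 11.4 q [-0.27  0.29  0.66  1.77 -0.2   1.15  1.94] F [ 0.7 -0.2 -0.1] gw 0.0238
```

Call:
step_arm(rows=[{"wx":0,"wy":0,"wz":0,"dx":0,"dy":0,"dz":0.015,"claw":0.024},{"wx":0,"wy":0,"wz":0,"dx":0,"dy":0,"dz":0.03,"claw":0.024},{"wx":0,"wy":0,"wz":0,"dx":0,"dy":0,"dz":0.037,"claw":0.024},{"wx":0,"wy":0,"wz":0,"dx":0,"dy":0,"dz":0.037,"claw":0.024},{"wx":0,"wy":0,"wz":0,"dx":0,"dy":0,"dz":0.037,"claw":0.003},{"wx":0,"wy":0,"wz":0,"dx":0,"dy":0,"dz":0.037,"claw":0.003},{"wx":0,"wy":0,"wz":0,"dx":0,"dy":0,"dz":0.037,"claw":0.003},{"wx":0,"wy":0,"wz":0,"dx":0,"dy":0,"dz":0.037,"claw":0.003},{"wx":0,"wy":0,"wz":0,"dx":0,"dy":0,"dz":0.025,"claw":0.003},{"wx":0,"wy":0,"wz":0,"dx":0,"dy":0,"dz":0.01,"claw":0.003},{"wx":0,"wy":0,"wz":0,"dx":0,"dy":0,"dz":-0.01,"claw":0.003},{"wx":0,"wy":0,"wz":0,"dx":0,"dy":0,"dz":-0.04,"claw":0.003},{"wx":0,"wy":0,"wz":0,"dx":0,"dy":0,"dz":-0.08,"claw":0.003},{"wx":0,"wy":0,"wz":0,"dx":0,"dy":0,"dz":-0.11,"claw":0.003},{"wx":0,"wy":0,"wz":0,"dx":0,"dy":0,"dz":-0.11,"claw":0.003},{"wx":0,"wy":0,"wz":0,"dx":0,"dy":0,"dz":-0.11,"claw":0.003}], force=35)

```text
clock: 13.45
eef_pos: [0.5505, -0.1945, 0.1904]
tool_rot: [-0.0, 0.042, 0.999, 0.0]
force: [0.3, -0.3, -3.8]
gripper_width: 0.0078
finger_force: 35.0
```

```bash
python3 - <<'E'
from h import *
d=grab('wrist'); e=grab('side'); save('w4',np.hstack([d['img'][120:420,240:560],cv2.resize(e['img'][150:350,220:433],(320,300),interpolation=cv2.INTER_CUBIC)]),1.2)
for n,P,I in(('w',wcloud(d),d['img'].astype(int)),('s',cloud(e),e['img'].astype(int))):
    t=robot.read_state()['eef_pos']
    m=(I[...,0]>1.35*I[...,2])&(I[...,0]>50)&(np.linalg.norm(P[...,:2]-t[:2],axis=-1)<.05)&(P[...,2]>.125); p=(P[m]-t)*1000; print(n,m.sum(),np.percentile(p,[1,50,99],axis=0).round(1).tolist())
for y in(-.224,-.172,-.12): to(wor([-.095,y,.187],*LIFT),-5.3)
E
```

```text
w 8909 [[-36.0, -40.3, -20.4], [-22.6, 1.6, 135.1], [2.0, 37.0, 141.8]]
s 505 [[-18.9, -8.5, -36.6], [0.5, -4.0, -2.9], [25.7, 10.7, 131.3]]
to [0.3877 0.0317 0.187 ] d(mm) [180.5 211.9   3.1] w [-0.1 -0.1 90.5] | t 13.6 q [-0.29  0.2   0.68  1.63 -0.13  1.35  1.89] F [-1.  -0.5 -2.3] gw 0.0078
to [0.3925 0.0835 0.187 ] d(mm) [180.  263.9   3.2] w [-0.1 -0.1 90.5] | t 13.6 q [-0.29  0.2   0.68  1.63 -0.13  1.35  1.89] F [-1.  -0.5 -2.3] gw 0.0078
to [0.3973 0.1353 0.187 ] d(mm) [179.5 315.9   3.2] w [-0.1 -0.1 90.5] | t 13.6 q [-0.29  0.2   0.68  1.63 -0.13  1.35  1.89] F [-1.  -0.5 -2.3] gw 0.0078
```

View pics/w4.png

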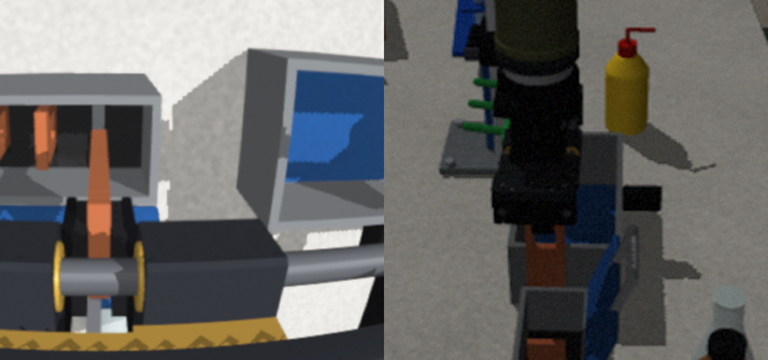

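The coupon is held (opening 7.8 mm, hanging straight below the fingers). I'm carrying it to just in front of peg 3.

Call:
step_arm(rows=[{"wx":0,"wy":0,"wz":8,"dx":0.02,"dy":0.03,"dz":0,"claw":0.003},{"wx":0,"wy":0,"wz":18,"dx":0.045,"dy":0.07,"dz":0,"claw":0.003},{"wx":0,"wy":0,"wz":28,"dx":0.075,"dy":0.11,"dz":0,"claw":0.003},{"wx":0,"wy":0,"wz":38,"dx":0.11,"dy":0.15,"dz":0,"claw":0.003},{"wx":0,"wy":0,"wz":48,"dx":0.132,"dy":0.19,"dz":0,"claw":0.003},{"wx":0,"wy":0,"wz":58,"dx":0.132,"dy":0.23,"dz":0.002,"claw":0.003},{"wx":0,"wy":0,"wz":68,"dx":0.132,"dy":0.26,"dz":0.004,"claw":0.003},{"wx":0,"wy":0,"wz":78,"dx":0.132,"dy":0.29,"dz":0.004,"claw":0.003},{"wx":0,"wy":0,"wz":86,"dx":0.132,"dy":0.31,"dz":0.004,"claw":0.003},{"wx":0,"wy":0,"wz":90.5,"dx":0.132,"dy":0.316,"dz":0.004,"claw":0.003},{"wx":0,"wy":0,"wz":90.5,"dx":0.132,"dy":0.316,"dz":0.004,"claw":0.003},{"wx":0,"wy":0,"wz":90.5,"dx":0.132,"dy":0.316,"dz":0.004,"claw":0.003},{"wx":0,"wy":0,"wz":90.5,"dx":0.132,"dy":0.316,"dz":0.004,"claw":0.003}])

```text
clock: 15.18
eef_pos: [0.4456, 0.1304, 0.1869]
tool_rot: [-0.0, 0.739, 0.674, -0.0]
force: [-0.2, -0.2, -1.8]
gripper_width: 0.008
finger_force: 35.0
```

```bash
cat > pk.py <<'E'
from h import *
import sys
y=float(sys.argv[1]); to(wor([-.048,y,.186],*LIFT),-5.3); to(wor([0,y,.186],*LIFT),-5.3)
for n in sys.argv[2:]:
    d=grab(n); P=(wcloud if n=='wrist' else cloud)(d); q=loc(P,*LIFT)*1000; C=cv2.cvtColor(d['img'],cv2.COLOR_RGB2HSV).astype(int)
    g=(C[...,0]>45)&(C[...,0]<85)&(C[...,1]>100)&(q[...,2]>195)&(q[...,2]<225)
    for c in(-224,-172,-120):
        s=q[g&(q[...,0]<15)&(q[...,0]>-40)&(abs(q[...,1]-c)<20)]
        if len(s)>5: print(n,'peg',c,len(s),'y',np.percentile(s[:,1],[3,50,97]).round(1),'z',np.percentile(s[:,2],[3,97]).round(1),'xmin',s[:,0].min().round(1))
    I=d['img'].astype(int); m=(I[...,0]>1.35*I[...,2])&(I[...,0]>45)&(q[...,2]>120)&(q[...,2]<280)&(q[...,1]>-260)&(q[...,1]<-80)&(q[...,0]<30)&(q[...,0]>-90)
    k,l,st,cc=cv2.connectedComponentsWithStats(m.astype(np.uint8))
    for i in range(1,k):
        if st[i,4]>25: print(n,' cu',st[i],np.percentile(q[l==i],[2,50,98],axis=0).round(1).tolist())
E
python3 pk.py -.12 side wrist scene
```

```text
to [0.4441 0.1309 0.186 ] d(mm) [ 0.4 -1.6  0.9] w [-0.  0.  0.] | t 15.2 q [-0.63 -0.09  0.27  1.89  0.02  1.33 -0.46] F [-0.2 -0.2 -1.8] gw 0.008
to [0.4919 0.1265 0.186 ] d(mm) [ 0.3 46.4  0.9] w [-0.  0.  0.] | t 15.2 q [-0.63 -0.09  0.27  1.89  0.02  1.33 -0.46] F [-0.2 -0.2 -1.8] gw 0.008
side peg -224 78 y [-228.7 -224.4 -220.2] z [204.3 215.1] xmin -24.2
side peg -172 71 y [-177.8 -173.6 -168.4] z [204.9 215. ] xmin -25.4
side peg -120 74 y [-126.3 -121.7 -116.6] z [204.8 216.3] xmin -24.7
side  cu [257 177   6  46 121] [[-51.3, -146.4, 154.1], [-47.9, -141.6, 205.8], [-43.6, -115.2, 251.4]]
wrist peg -120 1274 y [-120.5 -115.6 -112.4] z [205.5 213.6] xmin -25.8
wrist  cu [ 311  229   23  106 1886] [[-51.0, -122.0, 157.8], [-46.7, -102.2, 245.9], [-42.5, -101.1, 248.9]]
wrist  cu [314 366  17   3  48] [[-50.3, -141.5, 247.0], [-46.7, -140.6, 247.8], [-43.5, -139.4, 248.8]]
scene peg -224 15 y [-222.6 -221.7 -220.3] z [207.9 216.5] xmin -16.8
scene peg -172 15 y [-171.5 -169.9 -168.7] z [208.2 214.6] xmin -16.4
scene peg -120 39 y [-122.2 -118.3 -115.1] z [207.5 215.4] xmin -20.7
scene  cu [389 203   7   9  43] [[-44.0, -138.9, 153.0], [-41.5, -132.2, 170.2], [-39.1, -125.5, 184.6]]
```

Call:
step_arm(rows=[{"wx":0,"wy":0,"wz":0,"dx":0.001,"dy":0.008,"dz":0.001,"claw":0.003},{"wx":0,"wy":0,"wz":0,"dx":0.001,"dy":0.016,"dz":0.001,"claw":0.003},{"wx":0,"wy":0,"wz":0,"dx":0.001,"dy":0.024,"dz":0.001,"claw":0.003},{"wx":0,"wy":0,"wz":0,"dx":0.001,"dy":0.032,"dz":0.001,"claw":0.003},{"wx":0,"wy":0,"wz":0,"dx":0.001,"dy":0.04,"dz":0.002,"claw":0.003},{"wx":0,"wy":0,"wz":0,"dx":0.001,"dy":0.046,"dz":0.002,"claw":0.003},{"wx":0,"wy":0,"wz":0,"dx":0.001,"dy":0.046,"dz":0.002,"claw":0.003},{"wx":0,"wy":0,"wz":0,"dx":0.001,"dy":0.046,"dz":0.002,"claw":0.003}])

```text
clock: 16.32
eef_pos: [0.4914, 0.1279, 0.185]
tool_rot: [-0.0, 0.739, 0.674, -0.0]
force: [-0.4, 0.2, -1.4]
gripper_width: 0.0078
finger_force: 35.0
```

```bash
python3 pk.py -.12 side
```

```text
to [0.4441 0.1309 0.186 ] d(mm) [ -1.3 -47.4  -1. ] w [-0. -0.  0.] | t 16.3 q [-0.61  0.01  0.31  1.81 -0.    1.32 -0.39] F [-0.4  0.2 -1.4] gw 0.0078
to [0.4919 0.1265 0.186 ] d(mm) [-1.3  0.6 -1. ] w [-0. -0.  0.] | t 16.3 q [-0.61  0.01  0.31  1.81 -0.    1.32 -0.39] F [-0.4  0.2 -1.4] gw 0.0078
side peg -224 80 y [-229.3 -225.6 -221.8] z [205.1 216.4] xmin -25.0
side peg -172 70 y [-178.6 -173.8 -167.9] z [204.9 215.4] xmin -25.1
side peg -120 54 y [-136.  -121.5 -117.3] z [204. 219.] xmin -24.7
side  cu [277 177   4  29  72] [[-5.1, -144.3, 197.4], [-2.3, -139.4, 233.6], [0.6, -109.7, 251.2]]
```

It went on with no contact force, and the peg tip protrudes through the hole. I'm lowering and releasing.

Call:
step_arm(rows=[{"wx":0,"wy":0,"wz":0,"dx":0,"dy":0,"dz":0.003,"claw":0.003},{"wx":0,"wy":0,"wz":0,"dx":0,"dy":0,"dz":0.006,"claw":0.003},{"wx":0,"wy":0,"wz":0,"dx":0,"dy":0,"dz":0.008,"claw":0.003},{"wx":0,"wy":0,"wz":0,"dx":0,"dy":0,"dz":0.008,"claw":0.003}])

```text
clock: 16.88
eef_pos: [0.4914, 0.1278, 0.1768]
tool_rot: [-0.0, 0.739, 0.674, -0.0]
force: [0.4, 0.8, -2.2]
gripper_width: 0.0077
finger_force: 35.0
```

Call:
step_arm(rows=[{"wx":0,"wy":0,"wz":0,"dx":0,"dy":0,"dz":0.001,"claw":0.003},{"wx":0,"wy":0,"wz":0,"dx":0,"dy":0,"dz":0.001,"claw":0.01},{"wx":0,"wy":0,"wz":0,"dx":0,"dy":0,"dz":0.001,"claw":0.016},{"wx":0,"wy":0,"wz":0,"dx":0,"dy":0,"dz":0.001,"claw":0.026},{"wx":0,"wy":0,"wz":0,"dx":0,"dy":0,"dz":0,"claw":0.026},{"wx":0,"wy":0,"wz":0,"dx":0,"dy":0,"dz":-0.01,"claw":0.026},{"wx":0,"wy":0,"wz":0,"dx":0,"dy":0,"dz":-0.025,"claw":0.026},{"wx":0,"wy":0,"wz":0,"dx":0,"dy":0,"dz":-0.06,"claw":0.026},{"wx":0,"wy":0,"wz":0,"dx":0,"dy":0,"dz":-0.1,"claw":0.026},{"wx":0,"wy":0,"wz":0,"dx":0,"dy":-0.03,"dz":-0.1,"claw":0.026}])

```text
clock: 18.12
eef_pos: [0.4645, 0.1306, 0.2815]
tool_rot: [0.002, 0.74, 0.673, 0.003]
force: [0.1, 0.4, -0.6]
gripper_width: 0.0261
finger_force: 0.0
```

```bash
python3 pk.py -.12 side scene; python3 - <<'E'
from h import *
to(wor([-.007,.001,.082],*C2),85.2)
save('h1',np.hstack([cv2.resize(load('side')['img'][130:280,230:380],(400,400),interpolation=cv2.INTER_CUBIC),cv2.resize(load('scene')['img'][170:270,350:450],(400,400),interpolation=cv2.INTER_CUBIC)]))
E
```

```text
to [0.4441 0.1309 0.186 ] d(mm) [ -1.9 -21.   95.4] w [ 0.4 -0.2 -0.1] | t 18.1 q [-0.63 -0.09  0.28  1.71  0.02  1.51 -0.45] F [ 0.1  0.4 -0.6] gw 0.0261
to [0.4919 0.1265 0.186 ] d(mm) [-1.8 27.  95.7] w [ 0.4 -0.2 -0.1] | t 18.1 q [-0.63 -0.09  0.28  1.71  0.02  1.51 -0.45] F [ 0.1  0.4 -0.6] gw 0.0261
side peg -224 83 y [-229.6 -225.6 -220.2] z [205.6 217.2] xmin -24.6
side peg -172 74 y [-176.6 -173.  -169.6] z [205.7 215.6] xmin -25.2
side peg -120 51 y [-125.6 -121.4 -115.2] z [204.7 216.3] xmin -25.2
side  cu [278 181   5  25  82] [[-4.8, -145.5, 195.6], [-0.4, -138.4, 231.9], [4.5, -104.8, 240.2]]
scene peg -224 21 y [-224.  -221.9 -220.2] z [207.3 216.1] xmin -14.9
scene peg -172 26 y [-172.2 -170.1 -167.7] z [207.1 215.5] xmin -17.3
scene  cu [388 204  16  18 182] [[-2.7, -138.6, 179.8], [4.2, -120.8, 222.7], [8.1, -102.9, 240.2]]
to [ 0.5486 -0.2329  0.082 ] d(mm) [-355.5  120.   196.8] w [  0.2  -0.  -90.4] | t 18.2 q [-0.63 -0.09  0.28  1.71  0.02  1.51 -0.44] F [0.  0.4 0.8] gw 0.0262
```

View pics/h1.png

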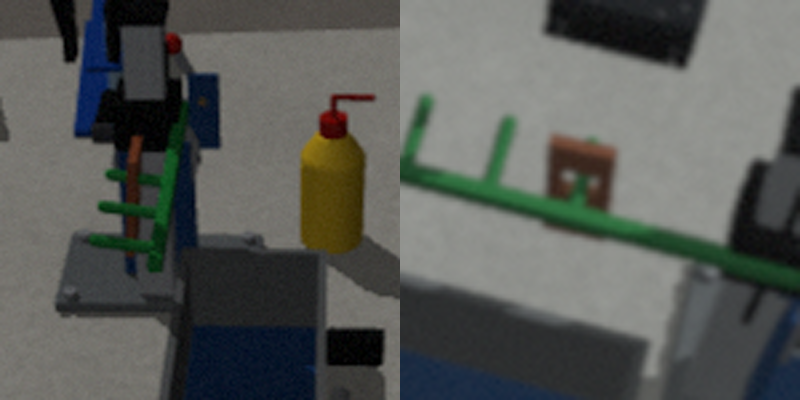

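The side and scene crops show coupon 1 hanging on peg 3 with the peg through its hole. Next is the middle-slot coupon.

Call:
step_arm(rows=[{"wx":0,"wy":0,"wz":-90.4,"dx":-0.05,"dy":0,"dz":0,"claw":0.024},{"wx":0,"wy":0,"wz":-90.4,"dx":-0.1,"dy":0,"dz":0,"claw":0.024},{"wx":0,"wy":0,"wz":-90.4,"dx":-0.15,"dy":0.03,"dz":0,"claw":0.024},{"wx":0,"wy":0,"wz":-90.4,"dx":-0.2,"dy":0.06,"dz":0,"claw":0.024},{"wx":0,"wy":0,"wz":-90.4,"dx":-0.25,"dy":0.09,"dz":0,"claw":0.024},{"wx":0,"wy":0,"wz":-90.4,"dx":-0.3,"dy":0.12,"dz":0,"claw":0.024},{"wx":0,"wy":0,"wz":-90.4,"dx":-0.35,"dy":0.12,"dz":0,"claw":0.024},{"wx":0,"wy":0,"wz":-90.4,"dx":-0.355,"dy":0.12,"dz":0,"claw":0.024},{"wx":0,"wy":0,"wz":-90.4,"dx":-0.355,"dy":0.12,"dz":0.02,"claw":0.024},{"wx":0,"wy":0,"wz":-90.4,"dx":-0.355,"dy":0.12,"dz":0.06,"claw":0.024},{"wx":0,"wy":0,"wz":-90.4,"dx":-0.355,"dy":0.12,"dz":0.11,"claw":0.024},{"wx":0,"wy":0,"wz":-90.4,"dx":-0.355,"dy":0.12,"dz":0.16,"claw":0.024},{"wx":0,"wy":0,"wz":-90.4,"dx":-0.355,"dy":0.12,"dz":0.185,"claw":0.024},{"wx":0,"wy":0,"wz":-90.4,"dx":-0.355,"dy":0.12,"dz":0.185,"claw":0.024},{"wx":0,"wy":0,"wz":-90.4,"dx":-0.355,"dy":0.12,"dz":0.185,"claw":0.024}])

```text
clock: 20.1
eef_pos: [0.5498, -0.2346, 0.0937]
tool_rot: [0.001, 0.042, 0.999, -0.0]
force: [0.4, 0.0, 0.4]
gripper_width: 0.0238
finger_force: 0.0
```

```bash
python3 - <<'E'
from h import *
to(wor([-.007,.001,.045],*C2),85.2)
d=grab('wrist'); q=loc(wcloud(d),*C2)*1000; C=d['img'].astype(int)
cu=(C[...,0]>1.35*C[...,2])&(C[...,0]>60)&(q[...,2]>100)&(q[...,2]<112)&(abs(q[...,0])<45)&(abs(q[...,1])<75)
k,l,st,c=cv2.connectedComponentsWithStats(cu.astype(np.uint8))
for i in range(1,k):
    if st[i,4]>30: p=q[l==i]; print(st[i],np.percentile(p,[3,50,97],axis=0).round(1).tolist())
E
```

```text
to [ 0.5486 -0.2329  0.045 ] d(mm) [ 1.5  1.6 48.7] w [-0.   0.1 -0.1] | t 20.1 q [-0.21  0.31  0.68  1.72 -0.21  1.18  2.01] F [0.4 0.  0.4] gw 0.0238
[ 248  243   19   70 1001] [[-27.3, -40.8, 101.1], [-10.4, -36.4, 105.1], [9.9, -33.0, 106.3]]
[317 244  16  70 998] [[-26.6, -2.7, 103.7], [-9.2, 1.1, 105.3], [11.6, 4.9, 106.3]]
```

Call:
step_arm(rows=[{"wx":0,"wy":0,"wz":0,"dx":0.0015,"dy":0.0015,"dz":0.005,"claw":0.024},{"wx":0,"wy":0,"wz":0,"dx":0.0015,"dy":0.0015,"dz":0.02,"claw":0.024},{"wx":0,"wy":0,"wz":0,"dx":0.0015,"dy":0.0015,"dz":0.035,"claw":0.024},{"wx":0,"wy":0,"wz":0,"dx":0.0015,"dy":0.0015,"dz":0.0485,"claw":0.024},{"wx":0,"wy":0,"wz":0,"dx":0.0015,"dy":0.0015,"dz":0.0485,"claw":0.024},{"wx":0,"wy":0,"wz":0,"dx":0.0015,"dy":0.0015,"dz":0.0485,"claw":0.003},{"wx":0,"wy":0,"wz":0,"dx":0.0015,"dy":0.0015,"dz":0.0485,"claw":0.003},{"wx":0,"wy":0,"wz":0,"dx":0.0015,"dy":0.0015,"dz":0.0485,"claw":0.003},{"wx":0,"wy":0,"wz":0,"dx":0.0015,"dy":0.0015,"dz":0.0485,"claw":0.003},{"wx":0,"wy":0,"wz":0,"dx":0.0015,"dy":0.0015,"dz":0.035,"claw":0.003},{"wx":0,"wy":0,"wz":0,"dx":0.0015,"dy":0.0015,"dz":0.02,"claw":0.003},{"wx":0,"wy":0,"wz":0,"dx":0.0015,"dy":0.0015,"dz":0,"claw":0.003},{"wx":0,"wy":0,"wz":0,"dx":0.0015,"dy":0.0015,"dz":-0.03,"claw":0.003},{"wx":0,"wy":0,"wz":0,"dx":0.0015,"dy":0.0015,"dz":-0.07,"claw":0.003},{"wx":0,"wy":0,"wz":0,"dx":0.0015,"dy":0.0015,"dz":-0.1,"claw":0.003},{"wx":0,"wy":0,"wz":0,"dx":0.0015,"dy":0.0015,"dz":-0.1,"claw":0.003},{"wx":0,"wy":0,"wz":0,"dx":0.0015,"dy":0.0015,"dz":-0.1,"claw":0.003}])

```text
clock: 22.28
eef_pos: [0.5467, -0.232, 0.1914]
tool_rot: [-0.0, 0.042, 0.999, 0.0]
force: [0.3, 0.0, -1.9]
gripper_width: 0.0075
finger_force: 35.0
```

```bash
python3 pk.py -.172
```

```text
to [0.4393 0.0792 0.186 ] d(mm) [133.4 300.9   5.7] w [-0.  -0.1 90.4] | t 22.3 q [-0.24  0.23  0.7   1.61 -0.15  1.36  1.97] F [ 0.3  0.  -1.9] gw 0.0075
to [0.4871 0.0747 0.186 ] d(mm) [ 85.4 300.5   5.7] w [-0.  -0.1 90.4] | t 22.3 q [-0.24  0.23  0.7   1.61 -0.15  1.36  1.97] F [ 0.3  0.  -1.9] gw 0.0075
```

Call:
step_arm(rows=[{"wx":0,"wy":0,"wz":8,"dx":0.02,"dy":0.03,"dz":0,"claw":0.003},{"wx":0,"wy":0,"wz":18,"dx":0.05,"dy":0.07,"dz":0,"claw":0.003},{"wx":0,"wy":0,"wz":28,"dx":0.085,"dy":0.11,"dz":0,"claw":0.003},{"wx":0,"wy":0,"wz":38,"dx":0.12,"dy":0.15,"dz":0,"claw":0.003},{"wx":0,"wy":0,"wz":48,"dx":0.133,"dy":0.19,"dz":0,"claw":0.003},{"wx":0,"wy":0,"wz":58,"dx":0.133,"dy":0.225,"dz":0.002,"claw":0.003},{"wx":0,"wy":0,"wz":68,"dx":0.133,"dy":0.255,"dz":0.004,"claw":0.003},{"wx":0,"wy":0,"wz":78,"dx":0.133,"dy":0.28,"dz":0.005,"claw":0.003},{"wx":0,"wy":0,"wz":86,"dx":0.133,"dy":0.295,"dz":0.005,"claw":0.003},{"wx":0,"wy":0,"wz":90.4,"dx":0.133,"dy":0.301,"dz":0.005,"claw":0.003},{"wx":0,"wy":0,"wz":90.4,"dx":0.133,"dy":0.301,"dz":0.005,"claw":0.003},{"wx":0,"wy":0,"wz":90.4,"dx":0.133,"dy":0.301,"dz":0.005,"claw":0.003},{"wx":0,"wy":0,"wz":90.4,"dx":0.133,"dy":0.301,"dz":0.005,"claw":0.003}])

```text
clock: 23.9
eef_pos: [0.4401, 0.0784, 0.1868]
tool_rot: [-0.0, 0.739, 0.674, -0.0]
force: [-0.5, 0.6, -3.0]
gripper_width: 0.0077
finger_force: 35.0
```

```bash
python3 pk.py -.172 side wrist
```

```text
to [0.4393 0.0792 0.186 ] d(mm) [ 0.7 -0.8  0.8] w [-0.  0.  0.] | t 23.9 q [-0.55 -0.13  0.29  1.93  0.04  1.34 -0.36] F [-0.5  0.6 -3. ] gw 0.0077
to [0.4871 0.0747 0.186 ] d(mm) [ 0.7 47.2  0.8] w [-0.  0.  0.] | t 23.9 q [-0.55 -0.13  0.29  1.93  0.04  1.34 -0.36] F [-0.5  0.6 -3. ] gw 0.0077
side peg -224 78 y [-229.6 -225.4 -220.9] z [205.5 215.5] xmin -25.2
side peg -172 77 y [-177.1 -174.  -167.2] z [205.  216.2] xmin -25.2
side peg -120 52 y [-126.  -121.3 -117.6] z [203.7 216.4] xmin -25.2
side  cu [278 181   5  25  83] [[-4.6, -145.1, 192.7], [-0.2, -137.4, 231.3], [4.3, -106.6, 242.4]]
side  cu [252 188   8  48 142] [[-52.2, -198.6, 154.4], [-48.4, -193.5, 205.4], [-43.6, -162.6, 251.3]]
wrist peg -172 1263 y [-172.5 -167.5 -164.4] z [205.5 213.6] xmin -25.6
wrist peg -120 788 y [-121.4 -116.7 -112.8] z [209.1 213.9] xmin -25.8
wrist  cu [ 376  138   74  115 5247] [[-10.4, -140.1, 146.4], [-3.3, -115.9, 222.2], [5.0, -97.1, 238.3]]
wrist  cu [ 311  229   23  106 1883] [[-51.6, -174.1, 157.4], [-47.3, -154.4, 246.0], [-43.1, -153.5, 249.1]]
wrist  cu [314 366  17   3  50] [[-51.0, -193.9, 247.0], [-47.4, -192.7, 247.9], [-43.7, -191.9, 249.0]]
```

Call:
step_arm(rows=[{"wx":0,"wy":0,"wz":0,"dx":0.0015,"dy":0.008,"dz":0.001,"claw":0.003},{"wx":0,"wy":0,"wz":0,"dx":0.0015,"dy":0.016,"dz":0.001,"claw":0.003},{"wx":0,"wy":0,"wz":0,"dx":0.0015,"dy":0.024,"dz":0.001,"claw":0.003},{"wx":0,"wy":0,"wz":0,"dx":0.0015,"dy":0.032,"dz":0.001,"claw":0.003},{"wx":0,"wy":0,"wz":0,"dx":0.0015,"dy":0.04,"dz":0.002,"claw":0.003},{"wx":0,"wy":0,"wz":0,"dx":0.0015,"dy":0.047,"dz":0.002,"claw":0.003},{"wx":0,"wy":0,"wz":0,"dx":0.0015,"dy":0.047,"dz":0.002,"claw":0.003},{"wx":0,"wy":0,"wz":0,"dx":0.0015,"dy":0.047,"dz":0.005,"claw":0.003},{"wx":0,"wy":0,"wz":0,"dx":0.0015,"dy":0.047,"dz":0.008,"claw":0.003},{"wx":0,"wy":0,"wz":0,"dx":0.0015,"dy":0.047,"dz":0.01,"claw":0.003},{"wx":0,"wy":0,"wz":0,"dx":0.0015,"dy":0.047,"dz":0.011,"claw":0.003}])

```text
clock: 25.38
eef_pos: [0.487, 0.0761, 0.176]
tool_rot: [-0.0, 0.739, 0.674, -0.0]
force: [-0.2, 0.4, -1.5]
gripper_width: 0.0079
finger_force: 35.0
```

Call:
step_arm(rows=[{"wx":0,"wy":0,"wz":0,"dx":0,"dy":0,"dz":0,"claw":0.01},{"wx":0,"wy":0,"wz":0,"dx":0,"dy":0,"dz":0,"claw":0.016},{"wx":0,"wy":0,"wz":0,"dx":0,"dy":0,"dz":0,"claw":0.026},{"wx":0,"wy":0,"wz":0,"dx":0,"dy":0,"dz":0,"claw":0.026},{"wx":0,"wy":0,"wz":0,"dx":0,"dy":0,"dz":-0.01,"claw":0.026},{"wx":0,"wy":0,"wz":0,"dx":0,"dy":0,"dz":-0.025,"claw":0.026},{"wx":0,"wy":0,"wz":0,"dx":0,"dy":0,"dz":-0.06,"claw":0.026},{"wx":0,"wy":0,"wz":0,"dx":0,"dy":0,"dz":-0.1,"claw":0.026},{"wx":0,"wy":0,"wz":0,"dx":0,"dy":-0.03,"dz":-0.1,"claw":0.026},{"wx":0,"wy":0,"wz":0,"dx":0,"dy":-0.03,"dz":-0.1,"claw":0.026}])

```text
clock: 26.62
eef_pos: [0.4569, 0.0793, 0.278]
tool_rot: [0.0, 0.738, 0.674, 0.002]
force: [0.2, -1.1, 0.1]
gripper_width: 0.0257
finger_force: 0.0
```

```bash
python3 pk.py -.172 side scene; python3 - <<'E'
from h import *
to(wor([-.0075,-.037,.093],*C2),85.2)
E
```

```text
to [0.4393 0.0792 0.186 ] d(mm) [ -1.9 -17.7  92. ] w [ 0.1 -0.1  0.1] | t 26.6 q [-0.56 -0.13  0.3   1.75  0.04  1.51 -0.35] F [ 0.2 -1.1  0.1] gw 0.0257
to [0.4871 0.0747 0.186 ] d(mm) [-2.  30.3 92.1] w [ 0.1 -0.1  0.1] | t 26.6 q [-0.56 -0.13  0.3   1.75  0.04  1.51 -0.35] F [ 0.2 -1.1  0.1] gw 0.0257
side peg -224 84 y [-229.2 -225.  -219.6] z [205.2 216. ] xmin -24.4
side peg -172 53 y [-177.8 -173.8 -169. ] z [204.8 215.8] xmin -25.3
side peg -120 44 y [-127.  -121.7 -116.2] z [203.7 216.4] xmin -25.1
side  cu [275 181   8  38 141] [[-6.8, -195.9, 192.7], [0.2, -177.2, 237.0], [4.7, -107.7, 242.3]]
side  cu [275 224   3  15  39] [[-9.9, -191.0, 137.8], [-7.0, -187.4, 156.4], [-2.9, -182.4, 177.6]]
scene peg -224 21 y [-223.8 -221.4 -219.6] z [207.7 214.2] xmin -17.1
scene  cu [366 198  16  19 184] [[-2.4, -190.3, 179.9], [4.2, -172.4, 221.5], [8.2, -154.3, 240.5]]
scene  cu [388 204  16  18 182] [[-2.3, -138.7, 180.4], [4.2, -121.1, 223.2], [8.5, -102.9, 240.0]]
to [ 0.5449 -0.2707  0.093 ] d(mm) [-340.3  118.5  183.9] w [  0.1   0.  -90.5] | t 26.7 q [-0.56 -0.12  0.3   1.75  0.04  1.51 -0.35] F [ 0.4 -0.1 -0.9] gw 0.0259
```

Two coupons are hanging. Next is the third.

Call:
step_arm(rows=[{"wx":0,"wy":0,"wz":-90.5,"dx":-0.05,"dy":0,"dz":0,"claw":0.024},{"wx":0,"wy":0,"wz":-90.5,"dx":-0.1,"dy":0,"dz":0,"claw":0.024},{"wx":0,"wy":0,"wz":-90.5,"dx":-0.15,"dy":0.03,"dz":0,"claw":0.024},{"wx":0,"wy":0,"wz":-90.5,"dx":-0.2,"dy":0.06,"dz":0,"claw":0.024},{"wx":0,"wy":0,"wz":-90.5,"dx":-0.25,"dy":0.09,"dz":0,"claw":0.024},{"wx":0,"wy":0,"wz":-90.5,"dx":-0.3,"dy":0.118,"dz":0,"claw":0.024},{"wx":0,"wy":0,"wz":-90.5,"dx":-0.34,"dy":0.118,"dz":0,"claw":0.024},{"wx":0,"wy":0,"wz":-90.5,"dx":-0.34,"dy":0.118,"dz":0,"claw":0.024},{"wx":0,"wy":0,"wz":-90.5,"dx":-0.34,"dy":0.118,"dz":0.02,"claw":0.024},{"wx":0,"wy":0,"wz":-90.5,"dx":-0.34,"dy":0.118,"dz":0.06,"claw":0.024},{"wx":0,"wy":0,"wz":-90.5,"dx":-0.34,"dy":0.118,"dz":0.11,"claw":0.024},{"wx":0,"wy":0,"wz":-90.5,"dx":-0.34,"dy":0.118,"dz":0.15,"claw":0.024},{"wx":0,"wy":0,"wz":-90.5,"dx":-0.34,"dy":0.118,"dz":0.183,"claw":0.024},{"wx":0,"wy":0,"wz":-90.5,"dx":-0.34,"dy":0.118,"dz":0.183,"claw":0.024},{"wx":0,"wy":0,"wz":-90.5,"dx":-0.34,"dy":0.118,"dz":0.183,"claw":0.024}])

```text
clock: 28.6
eef_pos: [0.5446, -0.2715, 0.0943]
tool_rot: [0.001, 0.042, 0.999, -0.001]
force: [0.1, 0.5, 0.5]
gripper_width: 0.0239
finger_force: 0.0
```

```bash
python3 - <<'E'
from h import *
to(wor([-.0075,-.037,.045],*C2),85.2)
E
```

```text
to [ 0.5449 -0.2707  0.045 ] d(mm) [-0.2  0.8 49.3] w [-0.1  0.1  0. ] | t 28.6 q [-0.14  0.34  0.68  1.7  -0.23  1.19  2.09] F [0.1 0.5 0.5] gw 0.0239
```

Call:
step_arm(rows=[{"wx":0,"wy":0,"wz":0,"dx":0,"dy":0.001,"dz":0.005,"claw":0.024},{"wx":0,"wy":0,"wz":0,"dx":0,"dy":0.001,"dz":0.02,"claw":0.024},{"wx":0,"wy":0,"wz":0,"dx":0,"dy":0.001,"dz":0.035,"claw":0.024},{"wx":0,"wy":0,"wz":0,"dx":0,"dy":0.001,"dz":0.049,"claw":0.024},{"wx":0,"wy":0,"wz":0,"dx":0,"dy":0.001,"dz":0.049,"claw":0.024},{"wx":0,"wy":0,"wz":0,"dx":0,"dy":0.001,"dz":0.049,"claw":0.003},{"wx":0,"wy":0,"wz":0,"dx":0,"dy":0.001,"dz":0.049,"claw":0.003},{"wx":0,"wy":0,"wz":0,"dx":0,"dy":0.001,"dz":0.049,"claw":0.003},{"wx":0,"wy":0,"wz":0,"dx":0,"dy":0.001,"dz":0.049,"claw":0.003},{"wx":0,"wy":0,"wz":0,"dx":0,"dy":0.001,"dz":0.035,"claw":0.003},{"wx":0,"wy":0,"wz":0,"dx":0,"dy":0.001,"dz":0.02,"claw":0.003},{"wx":0,"wy":0,"wz":0,"dx":0,"dy":0.001,"dz":0,"claw":0.003},{"wx":0,"wy":0,"wz":0,"dx":0,"dy":0.001,"dz":-0.03,"claw":0.003},{"wx":0,"wy":0,"wz":0,"dx":0,"dy":0.001,"dz":-0.07,"claw":0.003},{"wx":0,"wy":0,"wz":0,"dx":0,"dy":0.001,"dz":-0.1,"claw":0.003},{"wx":0,"wy":0,"wz":0,"dx":0,"dy":0.001,"dz":-0.1,"claw":0.003},{"wx":0,"wy":0,"wz":0,"dx":0,"dy":0.001,"dz":-0.1,"claw":0.003}])

```text
clock: 30.72
eef_pos: [0.5432, -0.2691, 0.1922]
tool_rot: [-0.001, 0.042, 0.999, 0.0]
force: [-0.4, 0.0, -3.6]
gripper_width: 0.0079
finger_force: 35.0
```

```bash
python3 pk.py -.224
```

```text
to [0.4345 0.0274 0.186 ] d(mm) [132.9 286.5   6.6] w [-0.  -0.1 90.5] | t 30.7 q [-0.17  0.26  0.7   1.58 -0.17  1.37  2.04] F [-0.4  0.  -3.6] gw 0.0079
to [0.4823 0.023  0.186 ] d(mm) [ 84.9 286.    6.5] w [-0.  -0.1 90.5] | t 30.7 q [-0.17  0.26  0.7   1.58 -0.17  1.37  2.04] F [-0.4  0.  -3.6] gw 0.0079
```

Call:
step_arm(rows=[{"wx":0,"wy":0,"wz":8,"dx":0.02,"dy":0.03,"dz":0,"claw":0.003},{"wx":0,"wy":0,"wz":18,"dx":0.05,"dy":0.07,"dz":0,"claw":0.003},{"wx":0,"wy":0,"wz":28,"dx":0.085,"dy":0.11,"dz":0,"claw":0.003},{"wx":0,"wy":0,"wz":38,"dx":0.12,"dy":0.15,"dz":0,"claw":0.003},{"wx":0,"wy":0,"wz":48,"dx":0.133,"dy":0.18,"dz":0,"claw":0.003},{"wx":0,"wy":0,"wz":58,"dx":0.133,"dy":0.21,"dz":0.002,"claw":0.003},{"wx":0,"wy":0,"wz":68,"dx":0.133,"dy":0.24,"dz":0.004,"claw":0.003},{"wx":0,"wy":0,"wz":78,"dx":0.133,"dy":0.265,"dz":0.006,"claw":0.003},{"wx":0,"wy":0,"wz":86,"dx":0.133,"dy":0.28,"dz":0.006,"claw":0.003},{"wx":0,"wy":0,"wz":90.5,"dx":0.133,"dy":0.2865,"dz":0.006,"claw":0.003},{"wx":0,"wy":0,"wz":90.5,"dx":0.133,"dy":0.2865,"dz":0.006,"claw":0.003},{"wx":0,"wy":0,"wz":90.5,"dx":0.133,"dy":0.2865,"dz":0.006,"claw":0.003},{"wx":0,"wy":0,"wz":90.5,"dx":0.133,"dy":0.2865,"dz":0.006,"claw":0.003}])

```text
clock: 32.35
eef_pos: [0.4348, 0.0265, 0.1868]
tool_rot: [-0.0, 0.739, 0.674, -0.0]
force: [-0.2, -0.4, -2.6]
gripper_width: 0.008
finger_force: 35.0
```

```bash
python3 pk.py -.224 side
```

```text
to [0.4345 0.0274 0.186 ] d(mm) [ 0.9 -0.4  0.8] w [-0.  0.  0.] | t 32.4 q [-0.48 -0.16  0.32  1.95  0.05  1.34 -0.26] F [-0.2 -0.4 -2.6] gw 0.008
to [0.4823 0.023  0.186 ] d(mm) [ 0.9 47.6  0.7] w [-0.  0.  0.] | t 32.4 q [-0.48 -0.16  0.32  1.95  0.05  1.34 -0.26] F [-0.2 -0.4 -2.6] gw 0.008
side peg -224 85 y [-228.8 -225.1 -219.9] z [205.1 216.5] xmin -24.3
side peg -172 51 y [-178.5 -173.6 -168.7] z [205.1 216.4] xmin -25.4
side peg -120 48 y [-125.3 -121.8 -116.2] z [205.9 217.7] xmin -25.1
side  cu [275 189   7  30 114] [[-9.2, -195.6, 192.5], [-0.2, -188.5, 234.6], [4.9, -126.8, 240.9]]
side  cu [249 201   7  49 153] [[-52.2, -250.1, 151.2], [-48.8, -245.8, 207.5], [-44.4, -214.7, 251.4]]
side  cu [275 224   3  15  41] [[-9.8, -192.3, 137.3], [-6.5, -188.3, 157.7], [-2.3, -183.1, 178.8]]
```

Call:
step_arm(rows=[{"wx":0,"wy":0,"wz":0,"dx":0.0015,"dy":0.008,"dz":0.001,"claw":0.003},{"wx":0,"wy":0,"wz":0,"dx":0.0015,"dy":0.016,"dz":0.001,"claw":0.003},{"wx":0,"wy":0,"wz":0,"dx":0.0015,"dy":0.024,"dz":0.001,"claw":0.003},{"wx":0,"wy":0,"wz":0,"dx":0.0015,"dy":0.032,"dz":0.001,"claw":0.003},{"wx":0,"wy":0,"wz":0,"dx":0.0015,"dy":0.04,"dz":0.002,"claw":0.003},{"wx":0,"wy":0,"wz":0,"dx":0.0015,"dy":0.047,"dz":0.002,"claw":0.003},{"wx":0,"wy":0,"wz":0,"dx":0.0015,"dy":0.047,"dz":0.002,"claw":0.003},{"wx":0,"wy":0,"wz":0,"dx":0.0015,"dy":0.047,"dz":0.005,"claw":0.003},{"wx":0,"wy":0,"wz":0,"dx":0.0015,"dy":0.047,"dz":0.008,"claw":0.003},{"wx":0,"wy":0,"wz":0,"dx":0.0015,"dy":0.047,"dz":0.01,"claw":0.003},{"wx":0,"wy":0,"wz":0,"dx":0.0015,"dy":0.047,"dz":0.011,"claw":0.003}])

```text
clock: 33.78
eef_pos: [0.4817, 0.0242, 0.1764]
tool_rot: [-0.0, 0.739, 0.674, 0.0]
force: [-2.8, 0.3, 3.1]
gripper_width: 0.0077
finger_force: 35.0
```

Call:
step_arm(rows=[{"wx":0,"wy":0,"wz":0,"dx":0,"dy":0,"dz":0,"claw":0.01},{"wx":0,"wy":0,"wz":0,"dx":0,"dy":0,"dz":0,"claw":0.016},{"wx":0,"wy":0,"wz":0,"dx":0,"dy":0,"dz":0,"claw":0.026},{"wx":0,"wy":0,"wz":0,"dx":0,"dy":0,"dz":0,"claw":0.026},{"wx":0,"wy":0,"wz":0,"dx":0,"dy":0,"dz":-0.01,"claw":0.026},{"wx":0,"wy":0,"wz":0,"dx":0,"dy":0,"dz":-0.025,"claw":0.026},{"wx":0,"wy":0,"wz":0,"dx":0,"dy":0,"dz":-0.06,"claw":0.026},{"wx":0,"wy":0,"wz":0,"dx":0,"dy":0,"dz":-0.11,"claw":0.036},{"wx":0,"wy":0,"wz":0,"dx":0,"dy":0,"dz":-0.11,"claw":0.036}])

```text
clock: 34.9
eef_pos: [0.4845, 0.0243, 0.2914]
tool_rot: [0.002, 0.739, 0.674, 0.004]
force: [-0.2, 0.8, -0.7]
gripper_width: 0.0344
finger_force: 0.0
```

```bash
python3 pk.py -.224 side scene; python3 - <<'E'
from h import *
d=load('scene')
for n in('scene','side'):
    q=loc(cloud(load(n)),*C2)*1000; m=(abs(q[...,1])<25)&(q[...,0]>60)&(q[...,0]<110)&(q[...,2]>218)&(q[...,2]<245); print(n,'bar',np.percentile(q[m],[5,50,95],axis=0).round(1).tolist())
to(wor([.082,0,.28],*C2),-4.8); to(wor([.082,0,.1686],*C2),-4.8)
E
```

```text
to [0.4345 0.0274 0.186 ] d(mm) [ -1.8 -51.  105. ] w [ 0.5 -0.2  0. ] | t 34.9 q [-0.48 -0.09  0.35  1.69  0.03  1.53 -0.22] F [-0.2  0.8 -0.7] gw 0.0344
to [0.4823 0.023  0.186 ] d(mm) [ -1.9  -3.  105.4] w [ 0.5 -0.2  0. ] | t 34.9 q [-0.48 -0.09  0.35  1.69  0.03  1.53 -0.22] F [-0.2  0.8 -0.7] gw 0.0344
side peg -224 61 y [-231.9 -225.2 -222.1] z [204.2 217.2] xmin -24.5
side peg -172 44 y [-178.6 -173.7 -169.6] z [204.2 215.8] xmin -24.7
side peg -120 45 y [-126.8 -121.6 -117. ] z [205.5 218.2] xmin -24.9
side  cu [272 181  11  71 253] [[-10.7, -246.9, 145.2], [-1.1, -232.1, 236.2], [4.8, -108.8, 242.1]]
scene  cu [345 193  16  19 186] [[-1.6, -242.2, 177.8], [3.8, -221.9, 220.6], [7.8, -204.9, 239.6]]
scene  cu [366 198  16  19 180] [[-3.2, -191.0, 180.5], [4.0, -172.6, 222.0], [7.9, -154.6, 238.9]]
scene  cu [388 204  16  18 180] [[-2.1, -138.8, 180.7], [4.1, -121.5, 222.2], [8.5, -102.9, 239.4]]
scene bar [[77.6, -22.6, 226.3], [84.3, 0.1, 230.8], [87.8, 23.2, 234.1]]
side bar [[75.2, -21.9, 228.1], [80.5, -1.1, 232.5], [85.9, 21.6, 234.9]]
to [ 0.6372 -0.2414  0.28  ] d(mm) [-250.2  178.5    7.3] w [ 0.1 -0.  -0.5] | t 35.0 q [-0.48 -0.09  0.35  1.69  0.03  1.53 -0.22] F [-0.5 -0.3 -0.2] gw 0.0354
to [ 0.6372 -0.2414  0.1686] d(mm) [-250.3  178.3  118.7] w [ 0.1 -0.  -0.5] | t 35.0 q [-0.48 -0.09  0.35  1.69  0.03  1.53 -0.22] F [-0.5 -0.3 -0.2] gw 0.0354
```

All three coupons hang on the pegs, at y≈-222, -172 and -121. Now I'll regrip the lid handle (case x≈82, z≈227 mm).

Call:
step_arm(rows=[{"wx":0,"wy":0,"wz":0,"dx":-0.05,"dy":0.035,"dz":0,"claw":0.036},{"wx":0,"wy":0,"wz":0,"dx":-0.1,"dy":0.07,"dz":0,"claw":0.036},{"wx":0,"wy":0,"wz":0,"dx":-0.15,"dy":0.105,"dz":0,"claw":0.036},{"wx":0,"wy":0,"wz":0,"dx":-0.2,"dy":0.14,"dz":0,"claw":0.036},{"wx":0,"wy":0,"wz":0.5,"dx":-0.25,"dy":0.178,"dz":0,"claw":0.036},{"wx":0,"wy":0,"wz":0.5,"dx":-0.25,"dy":0.178,"dz":0.01,"claw":0.036},{"wx":0,"wy":0,"wz":0.5,"dx":-0.25,"dy":0.178,"dz":0.05,"claw":0.036},{"wx":0,"wy":0,"wz":0.5,"dx":-0.25,"dy":0.178,"dz":0.05,"claw":0.036}])

```text
clock: 36.0
eef_pos: [0.6339, -0.2388, 0.2318]
tool_rot: [-0.004, 0.742, 0.671, -0.002]
force: [-0.7, 1.1, 1.1]
gripper_width: 0.0363
finger_force: 0.0
```

```bash
python3 - <<'E'
from h import *
to(wor([.082,0,.1686],*C2),-4.8)
for p in np.arange(1.85,-.01,-.1): print(round(p,2),'dy %.3f dz %.3f'%(.118*(np.cos(1.95)-np.cos(p)),.118*(np.sin(1.95)-np.sin(p))))
E
```

```text
to [ 0.6372 -0.2414  0.1686] d(mm) [-2.4  4.1 63.2] w [-0.4 -0.2 -0.9] | t 36.0 q [-0.11  0.41  0.61  1.31 -0.23  1.5   0.38] F [-0.7  1.1  1.1] gw 0.0363
1.85 dy -0.011 dz -0.004
1.75 dy -0.023 dz -0.006
1.65 dy -0.034 dz -0.008
1.55 dy -0.046 dz -0.008
1.45 dy -0.058 dz -0.008
1.35 dy -0.070 dz -0.006
1.25 dy -0.081 dz -0.002
1.15 dy -0.092 dz 0.002
1.05 dy -0.102 dz 0.007
0.95 dy -0.112 dz 0.014
0.85 dy -0.122 dz 0.021
0.75 dy -0.130 dz 0.029
0.65 dy -0.138 dz 0.038
0.55 dy -0.144 dz 0.048
0.45 dy -0.150 dz 0.058
0.35 dy -0.155 dz 0.069
0.25 dy -0.158 dz 0.080
0.15 dy -0.160 dz 0.092
0.05 dy -0.162 dz 0.104
```

Call:
step_arm(rows=[{"wx":0,"wy":0,"wz":0,"dx":-0.002,"dy":0.003,"dz":0.02,"claw":0.036},{"wx":0,"wy":0,"wz":0,"dx":-0.002,"dy":0.003,"dz":0.04,"claw":0.036},{"wx":0,"wy":0,"wz":0,"dx":-0.002,"dy":0.003,"dz":0.062,"claw":0.036},{"wx":0,"wy":0,"wz":0,"dx":-0.002,"dy":0.003,"dz":0.062,"claw":0.036},{"wx":0,"wy":0,"wz":0,"dx":-0.002,"dy":0.003,"dz":0.062,"claw":0.005},{"wx":0,"wy":0,"wz":0,"dx":-0.002,"dy":0.003,"dz":0.062,"claw":0.005},{"wx":0,"wy":0,"wz":0,"dx":-0.002,"dy":0.003,"dz":0.062,"claw":0.005},{"wx":0,"wy":0,"wz":0,"dx":-0.002,"dy":0.003,"dz":0.062,"claw":0.005}], force=12)

```text
clock: 37.0
eef_pos: [0.6355, -0.2433, 0.175]
tool_rot: [-0.003, 0.742, 0.67, -0.002]
force: [-10.0, 3.5, 6.4]
gripper_width: 0.0114
finger_force: 12.0
```

Call:
step_arm(rows=[{"wx":0,"wy":0,"wz":0,"dx":0,"dy":-0.011,"dz":-0.004,"claw":0.005},{"wx":0,"wy":0,"wz":0,"dx":0,"dy":-0.023,"dz":-0.006,"claw":0.005},{"wx":0,"wy":0,"wz":0,"dx":0,"dy":-0.034,"dz":-0.008,"claw":0.005},{"wx":0,"wy":0,"wz":0,"dx":0,"dy":-0.046,"dz":-0.008,"claw":0.005},{"wx":0,"wy":0,"wz":0,"dx":0,"dy":-0.058,"dz":-0.008,"claw":0.005},{"wx":0,"wy":0,"wz":0,"dx":0,"dy":-0.07,"dz":-0.006,"claw":0.005},{"wx":0,"wy":0,"wz":0,"dx":0,"dy":-0.081,"dz":-0.002,"claw":0.005},{"wx":0,"wy":0,"wz":0,"dx":0,"dy":-0.092,"dz":0.002,"claw":0.005},{"wx":0,"wy":0,"wz":0,"dx":0,"dy":-0.102,"dz":0.007,"claw":0.005},{"wx":0,"wy":0,"wz":0,"dx":0,"dy":-0.112,"dz":0.014,"claw":0.005}])

```text
clock: 38.25
eef_pos: [0.5261, -0.2329, 0.1598]
tool_rot: [-0.0, 0.742, 0.67, -0.001]
force: [-2.7, -4.0, 3.6]
gripper_width: 0.0115
finger_force: 12.0
```

Call:
step_arm(rows=[{"wx":0,"wy":0,"wz":0,"dx":0,"dy":-0.01,"dz":0.007,"claw":0.005},{"wx":0,"wy":0,"wz":0,"dx":0,"dy":-0.018,"dz":0.015,"claw":0.005},{"wx":0,"wy":0,"wz":0,"dx":0,"dy":-0.026,"dz":0.024,"claw":0.005},{"wx":0,"wy":0,"wz":0,"dx":0,"dy":-0.032,"dz":0.034,"claw":0.005},{"wx":0,"wy":0,"wz":0,"dx":0,"dy":-0.038,"dz":0.044,"claw":0.005},{"wx":0,"wy":0,"wz":0,"dx":0,"dy":-0.043,"dz":0.055,"claw":0.005},{"wx":0,"wy":0,"wz":0,"dx":0,"dy":-0.046,"dz":0.066,"claw":0.005},{"wx":0,"wy":0,"wz":0,"dx":0,"dy":-0.048,"dz":0.078,"claw":0.005},{"wx":0,"wy":0,"wz":0,"dx":0,"dy":-0.05,"dz":0.088,"claw":0.005},{"wx":0,"wy":0,"wz":0,"dx":0,"dy":-0.05,"dz":0.094,"claw":0.005},{"wx":0,"wy":0,"wz":0,"dx":0,"dy":-0.05,"dz":0.094,"claw":0.005}])

```text
clock: 39.62
eef_pos: [0.4747, -0.2274, 0.0639]
tool_rot: [-0.002, 0.742, 0.67, -0.002]
force: [-4.8, -5.2, -1.2]
gripper_width: 0.0117
finger_force: 12.0
```

Call:
step_arm(rows=[{"wx":0,"wy":0,"wz":0,"dx":0,"dy":0,"dz":0,"claw":0.036},{"wx":0,"wy":0,"wz":0,"dx":0,"dy":0,"dz":0,"claw":0.036},{"wx":0,"wy":0,"wz":0,"dx":0,"dy":0,"dz":0,"claw":0.036},{"wx":0,"wy":0,"wz":0,"dx":0,"dy":0,"dz":-0.03,"claw":0.036},{"wx":0,"wy":0,"wz":0,"dx":0,"dy":0,"dz":-0.09,"claw":0.036},{"wx":0,"wy":0,"wz":0,"dx":0,"dy":0,"dz":-0.15,"claw":0.036},{"wx":0,"wy":0,"wz":0,"dx":0,"dy":0,"dz":-0.22,"claw":0.036},{"wx":0,"wy":0,"wz":0,"dx":0,"dy":0,"dz":-0.22,"claw":0.036}])

```text
clock: 40.62
eef_pos: [0.4804, -0.2278, 0.2911]
tool_rot: [0.003, 0.742, 0.671, 0.003]
force: [0.7, -0.6, -0.2]
gripper_width: 0.036
finger_force: 0.0
```

```bash
cat > tank.py <<'E'
from h import *
from scipy.optimize import least_squares
def fit(x0):
    P=[]
    for n in('scene','side'):
        d=grab(n); p=cloud(d); q=loc(p,*x0); S=cv2.cvtColor(d['img'],cv2.COLOR_RGB2HSV)[...,1]
        m=(q[...,2]>.087)&(q[...,2]<.097)&(abs(q[...,0])<.09)&(abs(q[...,1])<.15)&(S<90); P.append(p[m])
    P=np.vstack(P)
    def r(v):
        q=loc(P,v[0],v[1],v[2]*10); a=np.abs(q[:,:2])
        inx=np.clip(np.maximum(a[:,0]-.064,a[:,1]-.122),-1,1)  # signed distance to wall mid-line rectangle
        return inx
    s=least_squares(r,[x0[0],x0[1],x0[2]/10],loss='soft_l1',f_scale=.004,diff_step=1e-4); v=s.x; v=[v[0],v[1],v[2]*10]
    print('tank',np.round(v,4),'rms',np.sqrt(np.mean(s.fun**2)).round(4),len(P),'in lift',(loc(np.array([v[0],v[1],0]),*LIFT)*1000).round(1),'yaw',round(v[2]-LIFT[2],2)); return v
E
python3 - <<'E'
from tank import *
v=fit((.5855,.062,-5.3))
d=load('side'); 
for n in('scene','side'):
    d=load(n); q=loc(cloud(d),*v)*1000; m=(q[...,2]>70)&(q[...,2]<96)&(q[...,0]>80)&(q[...,0]<130)&(abs(q[...,1])<40)&(d['img'].max(-1)<60); print('lug',m.sum(),np.percentile(q[m],[3,50,97],axis=0).round(1).tolist())
    q=loc(cloud(d),*C2)*1000; m=(abs(q[...,1])<60)&(abs(q[...,0])<30)&(q[...,2]>100); print('lid z',np.percentile(q[m][:,2],[5,50,95]).round(1))
t=wor([.100,0,.02],*v)
to([t[0],t[1],.28],v[2]-90)
E
```

```text
tank [ 0.5523  0.0346 -5.3664] rms 0.0119 1150 in lift [  68.6 -206.     0. ] yaw -0.07
lug 98 [[80.7, -6.0, 72.6], [101.5, 1.0, 88.5], [116.8, 7.0, 92.7]]
lid z [118.8 411.5 700.2]
lug 162 [[80.4, -8.6, 71.2], [94.1, -4.3, 85.1], [112.1, 6.7, 93.7]]
lid z [120.4 124.4 443.3]
to [0.6519 0.0252 0.28  ] d(mm) [268.2 147.2   7.4] w [ 0.1 -0.1 89.6] | t 40.7 q [-0.22  0.02  0.63  1.6  -0.01  1.52  0.31] F [-0.2 -0.5  0.5] gw 0.036
```

The tank was knocked: it's now at (0.552, 0.035), which is 69 mm in x and -34 mm in y from its place. Going to the lug.

Call:
step_arm(rows=[{"wx":0,"wy":0,"wz":89.6,"dx":0.05,"dy":0.028,"dz":0,"claw":0.036},{"wx":0,"wy":0,"wz":89.6,"dx":0.1,"dy":0.055,"dz":0,"claw":0.036},{"wx":0,"wy":0,"wz":89.6,"dx":0.15,"dy":0.082,"dz":0,"claw":0.036},{"wx":0,"wy":0,"wz":89.6,"dx":0.2,"dy":0.11,"dz":0,"claw":0.036},{"wx":0,"wy":0,"wz":89.6,"dx":0.25,"dy":0.14,"dz":0,"claw":0.036},{"wx":0,"wy":0,"wz":89.6,"dx":0.268,"dy":0.147,"dz":0,"claw":0.036},{"wx":0,"wy":0,"wz":89.6,"dx":0.268,"dy":0.147,"dz":0,"claw":0.036},{"wx":0,"wy":0,"wz":89.6,"dx":0.268,"dy":0.147,"dz":0,"claw":0.036},{"wx":0,"wy":0,"wz":89.6,"dx":0.268,"dy":0.147,"dz":0.03,"claw":0.036},{"wx":0,"wy":0,"wz":89.6,"dx":0.268,"dy":0.147,"dz":0.08,"claw":0.036},{"wx":0,"wy":0,"wz":89.6,"dx":0.268,"dy":0.147,"dz":0.13,"claw":0.036},{"wx":0,"wy":0,"wz":89.6,"dx":0.268,"dy":0.147,"dz":0.18,"claw":0.036},{"wx":0,"wy":0,"wz":89.6,"dx":0.268,"dy":0.147,"dz":0.18,"claw":0.036},{"wx":0,"wy":0,"wz":89.6,"dx":0.268,"dy":0.147,"dz":0.18,"claw":0.036}])

```text
clock: 42.48
eef_pos: [0.6515, 0.0246, 0.1069]
tool_rot: [0.0, 0.999, -0.047, 0.0]
force: [-0.1, -0.5, 0.3]
gripper_width: 0.0362
finger_force: 0.0
```

```bash
python3 - <<'E'
from h import *
v=(.5523,.0346,-5.37)
d=grab('wrist'); q=loc(wcloud(d),*v)*1000; m=(q[...,2]>70)&(q[...,2]<100)&(q[...,0]>72)&(q[...,0]<130)&(abs(q[...,1])<30)&(d['img'].max(-1)<60); print('lug',m.sum(),np.percentile(q[m],[1,50,99],axis=0).round(1).tolist())
m=(q[...,2]>86)&(q[...,2]<97)&(abs(q[...,0])<80)&(abs(q[...,1])<40); print('wall x',np.percentile(q[m][:,0],[2,50,98]).round(1))
for s in(-1,1):
    m=(q[...,2]>86)&(q[...,2]<97)&(abs(q[...,0])<50)&(abs(q[...,1]*s-120)<25); print('wall y',s,m.sum(),np.percentile(q[m][:,1],[2,50,98]).round(1) if m.any() else '')
t=wor([.100,0,.022],*v); to(t,-95.4)
E
```

```text
lug 1474 [[72.6, -4.7, 72.7], [95.9, 2.2, 88.8], [115.4, 8.8, 90.5]]
wall x [57.6 64.6 78.9]
wall y -1 0 
wall y 1 0 
to [0.6519 0.0252 0.022 ] d(mm) [-0.9 -0.6 86.1] w [-0.  -0.2  0. ] | t 42.5 q [-0.52  0.41  0.58  1.56 -0.23  1.24 -1.57] F [0.7 0.  0.3] gw 0.0359
```

Call:
step_arm(rows=[{"wx":0,"wy":0,"wz":0,"dx":0,"dy":-0.002,"dz":0.03,"claw":0.036},{"wx":0,"wy":0,"wz":0,"dx":0,"dy":-0.002,"dz":0.06,"claw":0.036},{"wx":0,"wy":0,"wz":0,"dx":0,"dy":-0.002,"dz":0.084,"claw":0.036},{"wx":0,"wy":0,"wz":0,"dx":0,"dy":-0.002,"dz":0.084,"claw":0.036},{"wx":0,"wy":0,"wz":0,"dx":0,"dy":-0.002,"dz":0.084,"claw":0.02},{"wx":0,"wy":0,"wz":0,"dx":0,"dy":-0.002,"dz":0.084,"claw":0.005},{"wx":0,"wy":0,"wz":0,"dx":0,"dy":-0.002,"dz":0.084,"claw":0.005},{"wx":0,"wy":0,"wz":0,"dx":0,"dy":-0.002,"dz":0.084,"claw":0.005}], force=25)

```text
clock: 43.52
eef_pos: [0.6521, 0.0269, 0.0233]
tool_rot: [-0.0, 0.999, -0.047, 0.001]
force: [-0.6, -0.6, 4.7]
gripper_width: 0.0137
finger_force: 25.0
```

```bash
python3 - <<'E'
from tank import *
v=fit((.5523,.0346,-5.37))
d=load('side'); q=loc(cloud(d),*LIFT)*1000; m=(q[...,2]>87)&(q[...,2]<97)&(abs(q[...,0]-68)<40)&(q[...,1]<-300)&(q[...,1]>-350); print(np.percentile(q[m],[3,97],axis=0).round(1).tolist())
d=load('scene'); q=loc(cloud(d),*LIFT)*1000
for n,m in(('y-',(abs(q[...,0]-68)<40)&(abs(q[...,1]+330)<25)),('y+',(abs(q[...,0]-68)<40)&(abs(q[...,1]+80)<25)),('x-',(abs(q[...,0])<25)&(abs(q[...,1]+206)<100)),('x+',(abs(q[...,0]-135)<20)&(abs(q[...,1]+206)<100)&(abs(q[...,1]+206)>40))):
    m=m&(q[...,2]>88)&(q[...,2]<97); print(n,m.sum(),np.percentile(q[m],[3,50,97],axis=0).round(1).tolist())
E
```

```text
tank [ 0.55    0.0338 -5.3372] rms 0.003 1415 in lift [  66.4 -206.9    0. ] yaw -0.04
[[30.6, -334.3, 87.6], [105.7, -323.0, 96.2]]
y- 86 [[29.9, -332.2, 88.8], [68.9, -328.2, 91.8], [105.3, -323.9, 95.9]]
y+ 88 [[29.6, -88.4, 89.7], [68.1, -84.8, 92.4], [104.5, -80.9, 95.3]]
x- 116 [[-2.6, -300.8, 88.5], [4.1, -151.3, 91.3], [8.0, -108.8, 94.6]]
x+ 44 [[126.9, -281.7, 88.2], [131.8, -265.5, 91.5], [135.5, -107.0, 95.5]]
```

Call:
step_arm(rows=[{"wx":0,"wy":0,"wz":0,"dx":-0.004,"dy":-0.002,"dz":0,"claw":0.005},{"wx":0,"wy":0,"wz":0,"dx":-0.01,"dy":-0.005,"dz":0,"claw":0.005},{"wx":0,"wy":0,"wz":0,"dx":-0.018,"dy":-0.009,"dz":0,"claw":0.005},{"wx":0,"wy":0,"wz":0,"dx":-0.026,"dy":-0.013,"dz":0,"claw":0.005},{"wx":0,"wy":0,"wz":0,"dx":-0.034,"dy":-0.017,"dz":0,"claw":0.005},{"wx":0,"wy":0,"wz":0,"dx":-0.042,"dy":-0.022,"dz":0,"claw":0.005},{"wx":0,"wy":0,"wz":0,"dx":-0.05,"dy":-0.027,"dz":0,"claw":0.005},{"wx":0,"wy":0,"wz":0,"dx":-0.058,"dy":-0.031,"dz":0,"claw":0.005},{"wx":0,"wy":0,"wz":0,"dx":-0.064,"dy":-0.034,"dz":0,"claw":0.005},{"wx":0,"wy":0,"wz":0,"dx":-0.067,"dy":-0.035,"dz":0,"claw":0.005},{"wx":0,"wy":0,"wz":0,"dx":-0.067,"dy":-0.035,"dz":0,"claw":0.005},{"wx":0,"wy":0,"wz":0,"dx":-0.067,"dy":-0.035,"dz":0,"claw":0.005}], force=40)

```text
clock: 45.12
eef_pos: [0.5897, 0.0669, 0.0233]
tool_rot: [0.0, 0.999, -0.047, 0.002]
force: [4.0, -1.5, 5.9]
gripper_width: 0.0139
finger_force: 40.0
```

```bash
python3 - <<'E'
from tank import *
t=wor([0,-.172,0],*LIFT); v=fit((t[0],t[1],-5.3))
d=load('scene'); q=loc(cloud(d),*LIFT)*1000
for n,m in(('y-',(abs(q[...,0])<40)&(abs(q[...,1]+298)<25)),('y+',(abs(q[...,0])<40)&(abs(q[...,1]+46)<15)),('x-',(abs(q[...,0]+64)<20)&(abs(q[...,1]+172)<100)),('x+',(abs(q[...,0]-64)<20)&(abs(q[...,1]+172)<100)&(abs(q[...,1]+172)>40))):
    m=m&(q[...,2]>88)&(q[...,2]<97); print(n,m.sum(),np.percentile(q[m],[3,50,97],axis=0).round(1).tolist() if m.any() else '')
print(robot.read_state()['force'])
E
```

```text
tank [ 0.4877  0.0733 -5.0855] rms 0.003 1145 in lift [   0.8 -173.4    0. ] yaw 0.21
y- 78 [[-37.7, -298.5, 88.8], [0.3, -294.7, 92.3], [35.5, -290.8, 96.2]]
y+ 74 [[-32.8, -54.7, 88.5], [0.2, -51.1, 91.7], [37.3, -47.2, 96.1]]
x- 48 [[-68.0, -269.3, 88.8], [-62.5, -92.1, 91.6], [-57.3, -74.2, 94.7]]
x+ 39 [[61.0, -245.4, 88.8], [66.2, -231.6, 91.6], [70.4, -73.6, 94.0]]
[ 4.69330577 -3.31406659  6.64651087]
```

The tank stands at (1, -173) mm in the lift frame, yaw within 0.3°. Releasing and rising.

Call:
step_arm(rows=[{"wx":0,"wy":0,"wz":0,"dx":0,"dy":0,"dz":0,"claw":0.03},{"wx":0,"wy":0,"wz":0,"dx":0,"dy":0,"dz":0,"claw":0.04},{"wx":0,"wy":0,"wz":0,"dx":0,"dy":0,"dz":0,"claw":0.04},{"wx":0,"wy":0,"wz":0,"dx":0,"dy":0,"dz":0,"claw":0.04},{"wx":0,"wy":0,"wz":0,"dx":0,"dy":0,"dz":-0.02,"claw":0.04},{"wx":0,"wy":0,"wz":0,"dx":0,"dy":0,"dz":-0.06,"claw":0.04},{"wx":0,"wy":0,"wz":0,"dx":0.02,"dy":0,"dz":-0.11,"claw":0.0},{"wx":0,"wy":0,"wz":0,"dx":0.04,"dy":0,"dz":-0.17,"claw":0.0},{"wx":0,"wy":0,"wz":0,"dx":0.04,"dy":0,"dz":-0.23,"claw":0.0},{"wx":0,"wy":0,"wz":-20,"dx":0.04,"dy":0,"dz":-0.29,"claw":0.0},{"wx":0,"wy":0,"wz":-90,"dx":0.04,"dy":0,"dz":-0.34,"claw":0.0},{"wx":0,"wy":0,"wz":-90,"dx":0.02,"dy":0,"dz":-0.34,"claw":0.0},{"wx":0,"wy":0,"wz":-90,"dx":0.0,"dy":0,"dz":-0.34,"claw":0.0},{"wx":0,"wy":0,"wz":-90,"dx":-0.04,"dy":0,"dz":-0.34,"claw":0.0},{"wx":0,"wy":0,"wz":-90,"dx":-0.08,"dy":-0.03,"dz":-0.34,"claw":0.0},{"wx":0,"wy":0,"wz":-90,"dx":-0.12,"dy":-0.06,"dz":-0.34,"claw":0.0},{"wx":0,"wy":0,"wz":-90,"dx":-0.12,"dy":-0.1,"dz":-0.34,"claw":0.0},{"wx":0,"wy":0,"wz":-90,"dx":-0.12,"dy":-0.1,"dz":-0.34,"claw":0.0}])

```text
clock: 47.48
eef_pos: [0.4763, 0.1821, 0.3633]
tool_rot: [-0.0, 0.736, 0.677, 0.001]
force: [0.2, -1.4, 0.8]
gripper_width: 0.0003
finger_force: 0.0
```

```bash
python3 - <<'E'
from tank import *
to(wor([-.03,.077,.196],*LIFT),-5.3)
t=wor([0,-.172,0],*LIFT); v=fit((t[0],t[1],-5.3))
for n in('scene','side'):
    d=load(n); I=d['img'].astype(int); m=(I[...,0]>80)&(I[...,0]>2.2*I[...,1])&(I[...,0]>2.2*I[...,2])
    q=loc(cloud(d),*LIFT)*1000; m&=(abs(q[...,0])<150)&(abs(q[...,1]-80)<100)&(q[...,2]>215); print(n,m.sum(),np.percentile(q[m],[5,50,95],axis=0).round(1).tolist() if m.any() else '')
    m=(q[...,1]>94)&(q[...,1]<172)&(q[...,2]>80)&(q[...,2]<190)&(abs(q[...,0])<100)&(I.max(-1)<50); print(' grip',m.sum(),np.percentile(q[m],[5,50,95],axis=0).round(1).tolist() if m.any() else '')
    m=(abs(q[...,1])<60)&(abs(q[...,0])<110)&(q[...,2]>295)&(q[...,2]<330); print(' top',np.percentile(q[m],[2,98],axis=0).round(1).tolist() if m.any() else '')
E
python3 pk.py -.12 scene
```

```text
to [0.4802 0.3254 0.196 ] d(mm) [142.8  -8.3 167.5] w [ 0.  -0.1  0.5] | t 47.5 q [-0.76 -0.02  0.34  1.48  0.    1.67 -0.5 ] F [ 0.2 -1.4  0.8] gw 0.0003
tank [ 0.4884  0.0735 -5.0611] rms 0.004 1618 in lift [   1.4 -173.1    0. ] yaw 0.24
scene 29 [[14.6, 65.4, 243.5], [18.7, 71.9, 247.8], [22.0, 78.6, 251.1]]
 grip 124 [[-62.3, 107.8, 136.3], [-56.7, 134.2, 141.2], [-52.7, 160.5, 144.7]]
 top [[-21.8, -20.8, 299.1], [21.7, 21.3, 312.3]]
side 4 [[11.0, 65.2, 248.8], [12.5, 70.5, 250.9], [13.5, 70.9, 251.3]]
 grip 69 [[-69.7, 98.0, 140.6], [-62.5, 127.7, 145.3], [-56.1, 164.4, 148.2]]
 top [[-22.3, -22.9, 296.5], [19.3, 19.4, 314.0]]
to [0.4441 0.1309 0.186 ] d(mm) [-50.8 -28.9 177.3] w [ 0.1 -0.  -0. ] | t 47.6 q [-0.75 -0.02  0.34  1.48  0.01  1.67 -0.51] F [-0.1 -1.1  0.2] gw 0.0009
to [0.4919 0.1265 0.186 ] d(mm) [-50.7  19.1 177.4] w [ 0.1 -0.  -0. ] | t 47.6 q [-0.75 -0.02  0.34  1.48  0.01  1.67 -0.51] F [-0.1 -1.1  0.2] gw 0.0009
scene peg -224 6 y [-223.3 -222.3 -220.9] z [205.8 212.5] xmin 7.9
scene  cu [345 193  17  19 190] [[-2.8, -242.4, 176.4], [3.7, -222.4, 221.1], [7.9, -204.8, 239.2]]
scene  cu [366 198  16  19 186] [[-2.1, -190.8, 179.6], [4.3, -172.3, 223.2], [8.1, -153.8, 239.2]]
scene  cu [387 204  17  18 186] [[-2.1, -138.6, 179.2], [3.9, -121.5, 222.8], [8.8, -102.9, 240.0]]
```

Call:
step_arm(rows=[{"wx":0,"wy":0,"wz":0,"dx":0.05,"dy":-0.013,"dz":0,"claw":0.0},{"wx":0,"wy":0,"wz":0,"dx":0.1,"dy":-0.013,"dz":0,"claw":0.0},{"wx":0,"wy":0,"wz":0,"dx":0.143,"dy":-0.013,"dz":0,"claw":0.0},{"wx":0,"wy":0,"wz":0,"dx":0.143,"dy":-0.013,"dz":0,"claw":0.0},{"wx":0,"wy":0,"wz":0,"dx":0.143,"dy":-0.013,"dz":0.05,"claw":0.0},{"wx":0,"wy":0,"wz":0,"dx":0.143,"dy":-0.013,"dz":0.1,"claw":0.0},{"wx":0,"wy":0,"wz":0,"dx":0.143,"dy":-0.013,"dz":0.14,"claw":0.0},{"wx":0,"wy":0,"wz":0,"dx":0.143,"dy":-0.013,"dz":0.168,"claw":0.0},{"wx":0,"wy":0,"wz":0,"dx":0.143,"dy":-0.013,"dz":0.168,"claw":0.0},{"wx":0,"wy":0,"wz":0,"dx":0.143,"dy":-0.013,"dz":0.168,"claw":0.0}])

```text
clock: 48.88
eef_pos: [0.4793, 0.3217, 0.1961]
tool_rot: [0.0, 0.74, 0.673, 0.001]
force: [-0.6, 0.2, 0.3]
gripper_width: 0.0007
finger_force: 0.0
```

```bash
cat > knob.py <<'E'
from h import *
for n in('scene','side'):
    d=grab(n); I=d['img'].astype(int); m=(I[...,0]>80)&(I[...,0]>2.2*I[...,1])&(I[...,0]>2.2*I[...,2])
    q=loc(cloud(d),*LIFT)*1000; m&=(abs(q[...,0])<150)&(abs(q[...,1]-75)<40)&(q[...,2]>215); print(n,'knob',m.sum(),np.median(q[m],0).round(1) if m.any() else '')
s=robot.read_state(); print('tcp in lift',(loc(s['eef_pos'],*LIFT)*1000).round(1),s['force'].round(1))
E
python3 knob.py
```

```text
scene knob 24 [ 19.2  72.1 248. ]
side knob 5 [ 13.7  67.8 251.7]
tcp in lift [-30.7  73.9 196.3] [1.4 0.2 1.1]
```

Call:
step_arm(rows=[{"wx":0,"wy":0,"wz":0,"dx":0.002,"dy":0.008,"dz":0,"claw":0.0},{"wx":0,"wy":0,"wz":0,"dx":0.002,"dy":0.016,"dz":0,"claw":0.0},{"wx":0,"wy":0,"wz":0,"dx":0.002,"dy":0.023,"dz":0,"claw":0.0},{"wx":0,"wy":0,"wz":0,"dx":0.002,"dy":0.03,"dz":0,"claw":0.0},{"wx":0,"wy":0,"wz":0,"dx":0.002,"dy":0.037,"dz":0,"claw":0.0},{"wx":0,"wy":0,"wz":0,"dx":0.002,"dy":0.044,"dz":0,"claw":0.0},{"wx":0,"wy":0,"wz":0,"dx":0.002,"dy":0.05,"dz":0,"claw":0.0},{"wx":0,"wy":0,"wz":0,"dx":0.002,"dy":0.056,"dz":0,"claw":0.0},{"wx":0,"wy":0,"wz":0,"dx":0.002,"dy":0.062,"dz":0,"claw":0.0},{"wx":0,"wy":0,"wz":0,"dx":0.002,"dy":0.066,"dz":0,"claw":0.0},{"wx":0,"wy":0,"wz":0,"dx":0.002,"dy":0.066,"dz":0,"claw":0.0}])

```text
clock: 50.35
eef_pos: [0.5443, 0.3178, 0.1939]
tool_rot: [0.0, 0.74, 0.673, -0.0]
force: [0.5, -0.2, -0.5]
gripper_width: 0.0001
finger_force: 0.0
```

```bash
python3 knob.py
```

```text
scene knob 0 
side knob 6 [ 67.5  69.2 251. ]
tcp in lift [ 34.   75.5 194. ] [-0.9 -0.2  0. ]
```

The side view shows the knob at x≈+68 mm, so the pawl is off. Now to the crank grip.

Call:
step_arm(rows=[{"wx":0,"wy":0,"wz":0,"dx":0,"dy":-0.04,"dz":0,"claw":0.0},{"wx":0,"wy":0,"wz":0,"dx":0,"dy":-0.07,"dz":0,"claw":0.0},{"wx":0,"wy":0,"wz":0,"dx":0,"dy":-0.08,"dz":-0.05,"claw":0.02},{"wx":0,"wy":0,"wz":0,"dx":0.03,"dy":-0.094,"dz":-0.09,"claw":0.038},{"wx":0,"wy":0,"wz":0,"dx":0.065,"dy":-0.094,"dz":-0.09,"claw":0.038},{"wx":0,"wy":0,"wz":0,"dx":0.065,"dy":-0.094,"dz":-0.06,"claw":0.038},{"wx":0,"wy":0,"wz":0,"dx":0.065,"dy":-0.094,"dz":-0.02,"claw":0.038},{"wx":0,"wy":0,"wz":0,"dx":0.065,"dy":-0.094,"dz":0.03,"claw":0.038},{"wx":0,"wy":0,"wz":0,"dx":0.065,"dy":-0.094,"dz":0.05,"claw":0.038},{"wx":0,"wy":0,"wz":0,"dx":0.065,"dy":-0.094,"dz":0.05,"claw":0.038},{"wx":0,"wy":0,"wz":0,"dx":0.065,"dy":-0.094,"dz":0.05,"claw":0.038}])

```text
clock: 51.82
eef_pos: [0.4571, 0.3922, 0.1456]
tool_rot: [-0.0, 0.739, 0.673, 0.001]
force: [0.5, -0.9, 0.1]
gripper_width: 0.0381
finger_force: 0.0
```

```bash
python3 knob.py; python3 - <<'E'
from h import *
to(wor([-.060,.14,.078],*LIFT),-5.3)
d=grab('wrist'); q=loc(wcloud(d),*LIFT)*1000; I=d['img'].astype(int)
m=(q[...,1]>145)&(q[...,1]<172)&(q[...,2]>120)&(q[...,2]<160)&(abs(q[...,0]+60)<40); print(m.sum(),np.percentile(q[m],[3,50,97],axis=0).round(1).tolist())
E
```

```text
scene knob 27 [ 73.5  71.8 248.4]
side knob 10 [ 65.8  70.2 250.1]
tcp in lift [-59.  141.5 145.9] [-0.2 -0.2  0.8]
to [0.4562 0.3909 0.078 ] d(mm) [-1.6 -1.1 67.9] w [ 0.1 -0.1 -0.1] | t 51.9 q [-0.92  0.24  0.19  1.64 -0.05  1.27 -0.81] F [-0.2 -0.2  0.8] gw 0.0381
1333 [[-71.5, 145.8, 133.3], [-62.7, 158.5, 141.5], [-54.4, 168.8, 143.7]]
```

Call:
step_arm(rows=[{"wx":0,"wy":0,"wz":0,"dx":0,"dy":-0.002,"dz":0.025,"claw":0.038},{"wx":0,"wy":0,"wz":0,"dx":0,"dy":-0.002,"dz":0.05,"claw":0.038},{"wx":0,"wy":0,"wz":0,"dx":0,"dy":-0.002,"dz":0.068,"claw":0.038},{"wx":0,"wy":0,"wz":0,"dx":0,"dy":-0.002,"dz":0.068,"claw":0.038},{"wx":0,"wy":0,"wz":0,"dx":0,"dy":-0.002,"dz":0.068,"claw":0.01},{"wx":0,"wy":0,"wz":0,"dx":0,"dy":-0.002,"dz":0.068,"claw":0.01},{"wx":0,"wy":0,"wz":0,"dx":0,"dy":-0.002,"dz":0.068,"claw":0.01},{"wx":0,"wy":0,"wz":0,"dx":0,"dy":-0.002,"dz":0.068,"claw":0.01}], force=10)

```text
clock: 52.98
eef_pos: [0.4536, 0.3924, 0.077]
tool_rot: [-0.001, 0.739, 0.674, -0.0]
force: [-4.2, -0.7, 6.3]
gripper_width: 0.0173
finger_force: 10.0
```

```bash
python3 - <<'E'
from h import *
to(wor([-.060,.14,.078],*LIFT),-5.3)
for p in np.arange(.15,3.2,.15): print(round(p,2),'dy %.3f dz %.3f'%(.06*(1-np.cos(p)),-.06*np.sin(p)))
E
```

```text
to [0.4562 0.3909 0.078 ] d(mm) [-1.2  2.7 -1. ] w [-0.1 -0.  -0. ] | t 53.0 q [-0.92  0.29  0.19  1.72 -0.06  1.14 -0.8 ] F [-4.2 -0.7  6.3] gw 0.0173
0.15 dy 0.001 dz -0.009
0.3 dy 0.003 dz -0.018
0.45 dy 0.006 dz -0.026
0.6 dy 0.010 dz -0.034
0.75 dy 0.016 dz -0.041
0.9 dy 0.023 dz -0.047
1.05 dy 0.030 dz -0.052
1.2 dy 0.038 dz -0.056
1.35 dy 0.047 dz -0.059
1.5 dy 0.056 dz -0.060
1.65 dy 0.065 dz -0.060
1.8 dy 0.074 dz -0.058
1.95 dy 0.082 dz -0.056
2.1 dy 0.090 dz -0.052
2.25 dy 0.098 dz -0.047
2.4 dy 0.104 dz -0.041
2.55 dy 0.110 dz -0.033
2.7 dy 0.114 dz -0.026
2.85 dy 0.117 dz -0.017
3.0 dy 0.119 dz -0.008
3.15 dy 0.120 dz 0.001
```

Call:
step_arm(rows=[{"wx":0,"wy":0,"wz":0,"dx":0,"dy":0.0,"dz":-0.0045,"claw":0.01},{"wx":0,"wy":0,"wz":0,"dx":0,"dy":0.001,"dz":-0.009,"claw":0.01},{"wx":0,"wy":0,"wz":0,"dx":0,"dy":0.0015,"dz":-0.0135,"claw":0.01},{"wx":0,"wy":0,"wz":0,"dx":0,"dy":0.003,"dz":-0.018,"claw":0.01},{"wx":0,"wy":0,"wz":0,"dx":0,"dy":0.004,"dz":-0.022,"claw":0.01},{"wx":0,"wy":0,"wz":0,"dx":0,"dy":0.006,"dz":-0.026,"claw":0.01},{"wx":0,"wy":0,"wz":0,"dx":0,"dy":0.008,"dz":-0.03,"claw":0.01},{"wx":0,"wy":0,"wz":0,"dx":0,"dy":0.01,"dz":-0.034,"claw":0.01},{"wx":0,"wy":0,"wz":0,"dx":0,"dy":0.013,"dz":-0.0375,"claw":0.01},{"wx":0,"wy":0,"wz":0,"dx":0,"dy":0.016,"dz":-0.041,"claw":0.01},{"wx":0,"wy":0,"wz":0,"dx":0,"dy":0.0195,"dz":-0.044,"claw":0.01},{"wx":0,"wy":0,"wz":0,"dx":0,"dy":0.023,"dz":-0.047,"claw":0.01},{"wx":0,"wy":0,"wz":0,"dx":0,"dy":0.0265,"dz":-0.0495,"claw":0.01},{"wx":0,"wy":0,"wz":0,"dx":0,"dy":0.03,"dz":-0.052,"claw":0.01},{"wx":0,"wy":0,"wz":0,"dx":0,"dy":0.034,"dz":-0.054,"claw":0.01},{"wx":0,"wy":0,"wz":0,"dx":0,"dy":0.038,"dz":-0.056,"claw":0.01}])

```text
clock: 54.98
eef_pos: [0.4893, 0.3905, 0.1353]
tool_rot: [-0.002, 0.738, 0.674, -0.0]
force: [-7.8, 0.6, 8.3]
gripper_width: 0.0175
finger_force: 10.0
```

```bash
cat > hang.py <<'E'
from h import *
for n in('scene','side'):
    d=grab(n); q=loc(cloud(d),*LIFT)*1000; C=cv2.cvtColor(d['img'],cv2.COLOR_RGB2HSV).astype(int)
    g=(C[...,0]>45)&(C[...,0]<85)&(C[...,1]>100)&(q[...,1]>-256)&(q[...,1]<-30)&(q[...,0]>20)&(q[...,0]<42)&(q[...,2]>80); print(n,'bar z top',np.percentile(q[g][:,2],[50,90]).round(1),g.sum())
    I=d['img'].astype(int); m=(I[...,0]>1.35*I[...,2])&(I[...,0]>45)&(q[...,2]>10)&(q[...,2]<280)&(q[...,1]>-270)&(q[...,1]<-80)&(q[...,0]<60)&(q[...,0]>-60)
    k,l,st,cc=cv2.connectedComponentsWithStats(m.astype(np.uint8))
    for i in range(1,k):
        if st[i,4]>25: print(n,' cu',st[i,4],np.percentile(q[l==i],[2,50,98],axis=0).round(1).tolist())
s=robot.read_state(); t=loc(s['eef_pos'],*LIFT)*1000; print('tcp in lift',t.round(1),'ang',np.arctan2(t[2]-77,-t[0]).round(3),s['force'].round(1),s['clock'])
E
python3 hang.py
```

```text
scene bar z top [173.3 176.1] 506
scene  cu 204 [[-58.2, -242.5, 79.2], [3.8, -222.0, 182.5], [7.8, -204.7, 205.3]]
scene  cu 205 [[-57.6, -191.6, 86.6], [3.9, -172.4, 183.3], [8.1, -152.7, 204.7]]
scene  cu 199 [[-58.6, -139.4, 80.7], [3.7, -120.0, 183.2], [8.2, -99.8, 204.3]]
side bar z top [174.9 177.2] 308
side  cu 245 [[-10.2, -248.1, 109.5], [-1.2, -228.7, 200.0], [4.8, -111.5, 206.0]]
tcp in lift [-24.1 142.7 135.9] ang 1.182 [-6.7  1.6  9.5] 55.075
```

Call:
step_arm(rows=[{"wx":0,"wy":0,"wz":0,"dx":0,"dy":0.0045,"dz":-0.0015,"claw":0.01},{"wx":0,"wy":0,"wz":0,"dx":0,"dy":0.009,"dz":-0.003,"claw":0.01},{"wx":0,"wy":0,"wz":0,"dx":0,"dy":0.0135,"dz":-0.0035,"claw":0.01},{"wx":0,"wy":0,"wz":0,"dx":0,"dy":0.018,"dz":-0.004,"claw":0.01},{"wx":0,"wy":0,"wz":0,"dx":0,"dy":0.0225,"dz":-0.004,"claw":0.01},{"wx":0,"wy":0,"wz":0,"dx":0,"dy":0.027,"dz":-0.004,"claw":0.01},{"wx":0,"wy":0,"wz":0,"dx":0,"dy":0.0315,"dz":-0.003,"claw":0.01},{"wx":0,"wy":0,"wz":0,"dx":0,"dy":0.036,"dz":-0.002,"claw":0.01},{"wx":0,"wy":0,"wz":0,"dx":0,"dy":0.04,"dz":-0.001,"claw":0.01},{"wx":0,"wy":0,"wz":0,"dx":0,"dy":0.044,"dz":0,"claw":0.01},{"wx":0,"wy":0,"wz":0,"dx":0,"dy":0.048,"dz":0.002,"claw":0.01},{"wx":0,"wy":0,"wz":0,"dx":0,"dy":0.052,"dz":0.004,"claw":0.01},{"wx":0,"wy":0,"wz":0,"dx":0,"dy":0.056,"dz":0.0065,"claw":0.01},{"wx":0,"wy":0,"wz":0,"dx":0,"dy":0.06,"dz":0.009,"claw":0.01},{"wx":0,"wy":0,"wz":0,"dx":0,"dy":0.063,"dz":0.012,"claw":0.01},{"wx":0,"wy":0,"wz":0,"dx":0,"dy":0.066,"dz":0.015,"claw":0.01}])

```text
clock: 57.08
eef_pos: [0.5585, 0.3808, 0.1168]
tool_rot: [0.001, 0.74, 0.673, -0.0]
force: [-0.8, 0.9, -0.2]
gripper_width: 0.0174
finger_force: 10.0
```

```bash
python3 hang.py
```

```text
scene bar z top [135.  137.9] 500
scene  cu 225 [[-59.6, -246.8, 37.0], [3.1, -223.4, 143.9], [7.8, -204.6, 167.1]]
scene  cu 217 [[-58.5, -193.0, 38.7], [3.7, -171.9, 144.6], [7.5, -153.1, 166.8]]
scene  cu 213 [[-59.1, -141.8, 44.9], [3.5, -122.0, 146.0], [8.1, -100.5, 166.7]]
side bar z top [137.4 139.7] 302
side  cu 238 [[-9.9, -247.0, 72.7], [-0.7, -222.3, 163.1], [4.8, -114.2, 168.9]]
tcp in lift [ 43.3 139.4 116.3] ang 2.404 [ 1.8  0.6 -3.4] 57.175
```

Call:
step_arm(rows=[{"wx":0,"wy":0,"wz":0,"dx":0,"dy":0.003,"dz":0.004,"claw":0.01},{"wx":0,"wy":0,"wz":0,"dx":0,"dy":0.006,"dz":0.008,"claw":0.01},{"wx":0,"wy":0,"wz":0,"dx":0,"dy":0.008,"dz":0.0115,"claw":0.01},{"wx":0,"wy":0,"wz":0,"dx":0,"dy":0.01,"dz":0.015,"claw":0.01},{"wx":0,"wy":0,"wz":0,"dx":0,"dy":0.0115,"dz":0.0195,"claw":0.01},{"wx":0,"wy":0,"wz":0,"dx":0,"dy":0.013,"dz":0.024,"claw":0.01},{"wx":0,"wy":0,"wz":0,"dx":0,"dy":0.014,"dz":0.0285,"claw":0.01},{"wx":0,"wy":0,"wz":0,"dx":0,"dy":0.015,"dz":0.033,"claw":0.01},{"wx":0,"wy":0,"wz":0,"dx":0,"dy":0.0155,"dz":0.0375,"claw":0.01},{"wx":0,"wy":0,"wz":0,"dx":0,"dy":0.016,"dz":0.042,"claw":0.01},{"wx":0,"wy":0,"wz":0,"dx":0,"dy":0.016,"dz":0.0445,"claw":0.01},{"wx":0,"wy":0,"wz":0,"dx":0,"dy":0.016,"dz":0.0445,"claw":0.01},{"wx":0,"wy":0,"wz":0,"dx":0,"dy":0.016,"dz":0.0445,"claw":0.01}])

```text
clock: 58.8
eef_pos: [0.5732, 0.3821, 0.0749]
tool_rot: [-0.001, 0.739, 0.674, 0.001]
force: [-6.2, -4.0, 9.3]
gripper_width: 0.0173
finger_force: 10.0
```

```bash
python3 hang.py
```

```text
scene bar z top [112.8 115.7] 487
scene  cu 207 [[-59.4, -247.3, 26.0], [3.2, -224.5, 121.5], [7.5, -205.1, 145.4]]
scene  cu 207 [[-58.4, -193.2, 28.1], [3.3, -172.4, 122.3], [8.8, -153.5, 144.7]]
scene  cu 198 [[-58.6, -140.9, 54.5], [3.5, -122.2, 123.5], [8.3, -101.4, 144.8]]
side bar z top [115.5 117.8] 304
side  cu 222 [[-9.1, -246.8, 60.1], [-0.5, -217.4, 141.8], [5.1, -109.0, 147.6]]
tcp in lift [ 57.3 141.9  74.9] ang -3.105 [-6.6 -3.8  8.7] 58.9
```

Call:
step_arm(rows=[{"wx":0,"wy":0,"wz":0,"dx":0,"dy":0,"dz":0.0015,"claw":0.01},{"wx":0,"wy":0,"wz":0,"dx":0,"dy":0,"dz":0.003,"claw":0.01},{"wx":0,"wy":0,"wz":0,"dx":0,"dy":0,"dz":0.0045,"claw":0.01},{"wx":0,"wy":0,"wz":0,"dx":0,"dy":0,"dz":0.0045,"claw":0.01}])

```text
clock: 59.4
eef_pos: [0.5734, 0.3835, 0.0709]
tool_rot: [-0.001, 0.739, 0.674, 0.002]
force: [-5.5, -1.7, 10.1]
gripper_width: 0.0171
finger_force: 9.3
```

```bash
python3 hang.py | grep -v cu
```

```text
scene bar z top [112.9 116. ] 481
side bar z top [115.5 117.9] 301
tcp in lift [ 57.4 143.4  70.9] ang -3.035 [-6.3 -1.5 10.2] 59.5
```

The bar top stays at about 114 mm while I press further, so the hanger is at its stop. Releasing the crank and going round to the +x side of the knob.

Call:
step_arm(rows=[{"wx":0,"wy":0,"wz":0,"dx":0,"dy":0,"dz":0,"claw":0.038},{"wx":0,"wy":0,"wz":0,"dx":0,"dy":0,"dz":0,"claw":0.038},{"wx":0,"wy":0,"wz":0,"dx":0,"dy":0,"dz":0,"claw":0.038},{"wx":0,"wy":0,"wz":0,"dx":0,"dy":0,"dz":-0.03,"claw":0.038},{"wx":0,"wy":0,"wz":0,"dx":0,"dy":0,"dz":-0.08,"claw":0.038},{"wx":0,"wy":0,"wz":0,"dx":0,"dy":0.02,"dz":-0.14,"claw":0.0},{"wx":0,"wy":0,"wz":0,"dx":0,"dy":0.055,"dz":-0.19,"claw":0.0},{"wx":0,"wy":0,"wz":0,"dx":-0.03,"dy":0.055,"dz":-0.19,"claw":0.0},{"wx":0,"wy":0,"wz":0,"dx":-0.067,"dy":0.057,"dz":-0.19,"claw":0.0},{"wx":0,"wy":0,"wz":0,"dx":-0.067,"dy":0.057,"dz":-0.19,"claw":0.0},{"wx":0,"wy":0,"wz":0,"dx":-0.067,"dy":0.057,"dz":-0.19,"claw":0.0}])

```text
clock: 60.88
eef_pos: [0.6243, 0.3093, 0.2579]
tool_rot: [-0.0, 0.739, 0.673, 0.0]
force: [-0.2, 0.4, -0.2]
gripper_width: 0.0006
finger_force: 0.0
```

```bash
python3 knob.py; python3 hang.py | grep -v cu; python3 -c "
from h import *
to(wor([.112,.075,.195],*LIFT),-5.3)"
```

```text
scene knob 0 
side knob 10 [ 66.1  67.5 250.7]
tcp in lift [114.4  75.1 257.6] [ 0.1 -0.6 -0.9]
scene bar z top [112.9 116.1] 484
side bar z top [115.5 117.8] 301
tcp in lift [114.5  74.9 257.6] ang 2.136 [-0.5 -0.1 -1. ] 61.075
to [0.6214 0.3103 0.195 ] d(mm) [ 0.1 -2.5 62.6] w [-0.  -0.   0.1] | t 61.1 q [-0.69  0.41  0.27  1.21 -0.11  1.54 -0.52] F [-0.5 -0.1 -1. ] gw 0.0005
```

Call:
step_arm(rows=[{"wx":0,"wy":0,"wz":0,"dx":0,"dy":0,"dz":0.03,"claw":0.0},{"wx":0,"wy":0,"wz":0,"dx":0,"dy":0,"dz":0.055,"claw":0.0},{"wx":0,"wy":0,"wz":0,"dx":0,"dy":0,"dz":0.063,"claw":0.0},{"wx":0,"wy":0,"wz":0,"dx":0,"dy":0,"dz":0.063,"claw":0.0},{"wx":0,"wy":0,"wz":0,"dx":0,"dy":-0.008,"dz":0.063,"claw":0.0},{"wx":0,"wy":0,"wz":0,"dx":0,"dy":-0.016,"dz":0.063,"claw":0.0},{"wx":0,"wy":0,"wz":0,"dx":0,"dy":-0.023,"dz":0.063,"claw":0.0},{"wx":0,"wy":0,"wz":0,"dx":0,"dy":-0.03,"dz":0.063,"claw":0.0},{"wx":0,"wy":0,"wz":0,"dx":0,"dy":-0.037,"dz":0.063,"claw":0.0},{"wx":0,"wy":0,"wz":0,"dx":0,"dy":-0.043,"dz":0.063,"claw":0.0},{"wx":0,"wy":0,"wz":0,"dx":0,"dy":-0.049,"dz":0.063,"claw":0.0},{"wx":0,"wy":0,"wz":0,"dx":0,"dy":-0.055,"dz":0.063,"claw":0.0},{"wx":0,"wy":0,"wz":0,"dx":0,"dy":-0.06,"dz":0.063,"claw":0.0},{"wx":0,"wy":0,"wz":0,"dx":0,"dy":-0.06,"dz":0.063,"claw":0.0}])

```text
clock: 62.82
eef_pos: [0.5639, 0.3144, 0.1949]
tool_rot: [-0.0, 0.739, 0.674, -0.0]
force: [-0.6, -0.6, -0.2]
gripper_width: 0.0006
finger_force: 0.0
```

```bash
python3 knob.py
```

```text
scene knob 0 
side knob 5 [ 13.9  70.1 250.9]
tcp in lift [ 55.1  73.4 195. ] [ 0.2 -0.4  0.7]
```

The knob is at x≈+14–18 mm, so the pawl is back on. Retreating for a final check.

Call:
step_arm(rows=[{"wx":0,"wy":0,"wz":0,"dx":0,"dy":0.03,"dz":0,"claw":0.0},{"wx":0,"wy":0,"wz":0,"dx":0,"dy":0.05,"dz":-0.03,"claw":0.0},{"wx":0,"wy":0,"wz":0,"dx":0,"dy":0.05,"dz":-0.09,"claw":0.0},{"wx":0,"wy":0,"wz":0,"dx":0,"dy":0.05,"dz":-0.15,"claw":0.0},{"wx":0,"wy":0,"wz":0,"dx":0,"dy":0.05,"dz":-0.18,"claw":0.0},{"wx":0,"wy":0,"wz":0,"dx":0.05,"dy":0.0,"dz":-0.18,"claw":0.0},{"wx":0,"wy":0,"wz":0,"dx":0.1,"dy":-0.05,"dz":-0.18,"claw":0.0},{"wx":0,"wy":0,"wz":0,"dx":0.15,"dy":-0.08,"dz":-0.18,"claw":0.0},{"wx":0,"wy":0,"wz":0,"dx":0.18,"dy":-0.1,"dz":-0.18,"claw":0.0},{"wx":0,"wy":0,"wz":0,"dx":0.18,"dy":-0.1,"dz":-0.18,"claw":0.0}])

```text
clock: 64.18
eef_pos: [0.4779, 0.5076, 0.3736]
tool_rot: [-0.001, 0.736, 0.676, -0.001]
force: [0.2, -0.5, 0.1]
gripper_width: 0.0006
finger_force: 0.0
```

```bash
python3 knob.py; python3 hang.py; python3 - <<'E'
from tank import *
t=wor([0,-.172,0],*LIFT); v=fit((t[0],t[1],-5.3))
save('fin',load('scene')['img'][130:400],1.25)
E
```

```text
scene knob 1 [ 17.3  66.5 249. ]
side knob 0 
tcp in lift [-44.4 253.5 374.6] [-0.1  0.4  0.9]
scene bar z top [112.8 115.8] 482
scene  cu 206 [[-59.2, -246.5, 17.7], [3.2, -224.9, 120.6], [7.8, -204.6, 145.5]]
scene  cu 200 [[-59.2, -193.0, 48.5], [3.2, -173.3, 124.0], [8.2, -153.5, 145.1]]
scene  cu 202 [[-59.5, -141.2, 32.5], [3.3, -121.9, 123.5], [8.3, -101.0, 144.1]]
side bar z top [115.4 117.9] 302
side  cu 210 [[-9.0, -248.3, 60.3], [-0.6, -218.2, 142.5], [5.0, -108.2, 147.1]]
tcp in lift [-43.  252.  375.3] ang 1.428 [-0.4  0.1  0.3] 64.375
tank [ 0.4885  0.0737 -5.0354] rms 0.0068 1929 in lift [   1.5 -172.9    0. ] yaw 0.26
```

View pics/fin.png

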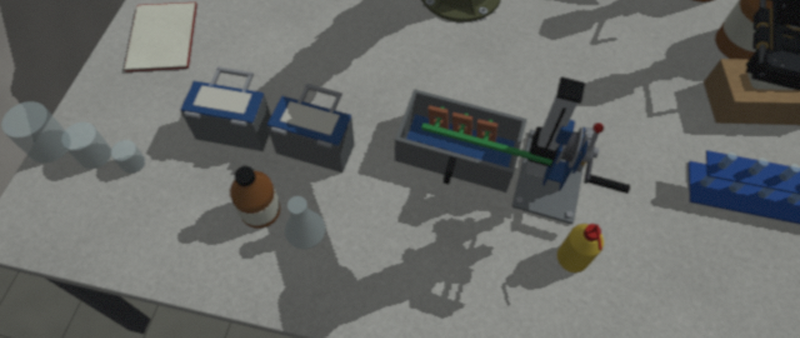

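The final picture shows three coupons hanging in the tank at (462,122), the crank swung to +x at (608,184), the knob leaning back at (598,127), both lids shut, and the bottles and flask undisturbed.

```bash
python3 -c "
from workcell import robot
print(robot.close_job())"
```

```text
the job is handed in; nothing more can be done
None
```

The dip test is set up and handed in at about 64 s on the robot clock. All three copper coupons hang on the lowered hanger in the centred tank, the pawl is back on, both cases are shut, and the steel coupons, bottles and flask are untouched.

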